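# Load the radio tuner test stand, lock it and set its dial

### The job

First turn the chrome knob of the green test stand anticlockwise, back to its stop at the thick black zero mark. Then stand all the silver tuner modules (orange-brown base, aluminium can, brass spindle) upright on the mat in the stand's well, shut the clear cover and turn both black turnbuttons squarely across its front edge. Only when it is locked, turn the knob clockwise until its black pointer is at the red flag on the scale, and let go. Leave the other things on the bench where they are.

Things in the scene. Friction and masses are not known exactly. Their poses are not given: they have to be found in the camera images.
- stand: fixed green enamelled cast-iron test stand, 173 (x) x 366 (y) x 68 mm high. Origin on the bench; x points away from the robot, y to its left (yaw within 0.2). Left: an open well, inside 120 x 210 mm, 48 mm deep, black mat on its floor, with a hinged clear cover and two turnbuttons on the front ledge. Right: a flat desk with a white scale disc and a large chrome knob.
- well (a point): centre of the well's floor (20 mm above the bench), axes as the stand's; the well's inner walls stand at x = +-60 mm and y = +-105 mm of it, its rim 48 mm above it.
- cover (a joint): angle of the clear cover (acrylic, 136 x 222 x 6 mm, aluminium edge strips, no handle): 0 = shut flat on the rim, its top 74 mm above the bench; it starts upright, about 1.5, at the well's far side. Stiff hinge: it stays at any angle and yields to some 4 N near its free edge: push it from behind towards the robot, then down.
- hinge (a point): middle of the cover's hinge line, at the far (+x) rim of the well, 71 mm above the bench, axes as the stand's; the hinge line runs along y, in the mid-plane of the cover, and the cover reaches 136 mm from it.
- button_l (a joint): left turnbutton, counter-clockwise from above, -1.75 to 1.75 rad: near 0 at first = bar along y, on the ledge, clear of the cover; 1.57 or -1.57 = bar along x, its end across the shut cover. Black bar with a yellow line on top, 12 wide, 60 long, 16 mm tall, underside 75.5 mm above the bench, turning about its middle; 0.06 N m friction holds it.
- button_r (a joint): the same for the right turnbutton, 140 mm to the right of the left one.
- button_l_top (a point): top of the left turnbutton (91.5 mm above the bench), on its turning axis; its own y axis runs along the bar.
- button_r_top (a point): the same for the right turnbutton.
- knob (a joint): chrome knob, clockwise from above, 0 to 4.5 rad; 0 = its black pointer line points along the stand's -x, at the thick zero mark, against a firm stop. Friction of 0.1 N m holds it. The grip is an upright round cylinder, 50 mm across, from 76 to 116 mm above the bench, on a flat chrome skirt 90 mm across whose top is 76 mm above the bench.
- knob_top (a point): centre of the knob's top, on its axis, 116 mm above the bench.
- pointer (a point): outer end of the knob's black pointer line, 55 mm from the axis, over the scale.
- flag (a joint): angle of the small red flag on the knob's scale, counted as the knob's: the pointer is at the flag when both joints read the same. The flag differs from start to start, 1.6 to 3.0 from zero, and nothing can touch it.
- flag_mark (a point): the point over the red flag where the pointer's end belongs, 55 mm from the knob's axis.
- module1: tuner module, one of two to four on the bench (absent ones read None): orange-brown base 42 (its x) x 32 (its y) x 4 mm, on it a bright aluminium can 36 x 26 mm up to 26 mm height, on that a brass spindle of 6 mm diameter, 8 mm high, 8 mm to its +x. 70 g or so. Origin at the centre of its underside.
- module2: tuner module, one of two to four on the bench (absent ones read None): orange-brown base 42 (its x) x 32 (its y) x 4 mm, on it a bright aluminium can 36 x 26 mm up to 26 mm height, on that a brass spindle of 6 mm diameter, 8 mm high, 8 mm to its +x. 70 g or so. Origin at the centre of its underside.
- module3: tuner module, one of two to four on the bench (absent ones read None): orange-brown base 42 (its x) x 32 (its y) x 4 mm, on it a bright aluminium can 36 x 26 mm up to 26 mm height, on that a brass spindle of 6 mm diameter, 8 mm high, 8 mm to its +x. 70 g or so. Origin at the centre of its underside.
- module4: tuner module, one of two to four on the bench (absent ones read None): orange-brown base 42 (its x) x 32 (its y) x 4 mm, on it a bright aluminium can 36 x 26 mm up to 26 mm height, on that a brass spindle of 6 mm diameter, 8 mm high, 8 mm to its +x. 70 g or so. Origin at the centre of its underside.
- transformer: bystander, not a module: small dark steel mains transformer with a yellow bobbin in the middle, 42 x 34 x 26 mm, lying among the modules. Origin at the centre of its underside.
- battery_box: bystander, not a module: low black plastic battery box with a red stripe, 55 x 30 x 18 mm, lying among the modules. Origin at the centre of its underside.
- radio: bystander: yellow radio body, 65 x 220 x 130 mm (155 with its handle), standing at the far right. Origin at the centre of its underside.
- speaker: bystander: nickel speaker frame (open basket), 100 mm across, 30 mm high, beyond the stand. Origin at the centre of its underside.
- tray: bystander: empty aluminium chassis tray, 140 x 240 x 25 mm, beyond the stand. Origin at the centre of its underside.
- driver: bystander: screwdriver lying to the left, near the bench edge.
- solvent: bystander: closed can, 56 mm across and 130 mm high, far left. Origin at the centre of its underside.
Things that resemble listed ones, but are neither listed nor needed, are in the scene too. What is shaped like the module1 but blue or pink is not meant. What is shaped like the module4 but purple is not meant.

How it is judged:
By the outcome, as a careful person would: the job done as asked, in the order asked, and still so for the second after the job is handed in, with the robot touching nothing.
Of module1, module2, module3, module4 only 2 to 4 are there at a start; the rules pass over those that are not, and their reading is None.
At some moment in a run one of module1, module2, module3, module4 may be knocked a few centimetres aside while the robot is not near it.
Once in a run the grip may slacken for a moment while it holds something.
It also fails if it takes over 210 s, if anything falls off the work surface, if the arm or the gripper's body presses on something with over 40 N, if the wrist force passes 120 N, or if a joint passes its speed limit or range.

### The arm

A 6-joint arm with a two-finger parallel gripper is mounted at the origin on the work surface. World frame = base frame: x ahead of the robot, y to its left, z up, the work surface at z = 0. Lengths are in m, angles in rad, forces in N, time in s.
With the tool pointing down it reaches from about 0.35 to 0.775 m from the base axis. Payload 5.5 kg.
Tool frame: the origin (TCP) lies midway between the tips of the shut fingers; the grasp point (between the pads) lies 19 mm behind it; z points along the fingers, y is the line along which they close (so a half turn about z gives the same grasp; the last joint's range is limited). The gripper opens to 85 mm and grips with 20 to 120 N. Pads are 22 mm wide; open, the fingers measure 114 mm over their backs; the gripper's body (76 mm by 85 mm) begins 54 mm behind the grasp point. The pads swing forward as they close: fully open they stand 13 mm farther back than shut.
Start: joints at [-1.279, 0.313, 0.046, 1.304, 0, 1.431], TCP at [0.241, -0.522, 0.231] pointing down, gripper open.
Joint ranges: [-2.76, 2.76], [-0.86, 1.69], [-1.03, 1.26], [-2.2, 2.34], [-1.47, 1.5], [-3.14, 3.14]. Speed limits (rad/s): [2.57, 2.57, 3.14, 3.14, 3.14, 3.14].

### API

Orientations are given as a unit quaternion [w, x, y, z].
In Python, from workcell import telemetry, imaging, env gives the robot as it stands. The module is installed in compiled form; this text tells all that it offers.
- The arm moves only by the tool step_arm, never from a script. Its argument "moves" is a list of rows, each a list of 3 entries, a list of its own where there are three numbers: the shift along the tool's x, y, z in mm, then the turn, a rotation vector about the tool's x, y, z in rad, then the finger opening in mm, from 0 to 85.4. A call has 1 to 8 rows; each row is the pose to reach, as a shift and turn from the pose commanded when the call began, along the tool's axes at that moment; what a row does not reach only later rows make up. A row lasts 1/12 s, in which the tool goes at most 41.7 mm and 7.16 degrees, less where a joint would pass 70% of its speed; a pose out of reach is approached as far as the arm can. A call with a gripper value outside its range is refused whole. The fingers move at their own pace and stop on an object; "grip_force" is the grip in N (left out, the last holds). Time passes only in rows, so rows that repeat a pose let the fingers close. It gives the time, the measured TCP pose, the force, the opening and the grip force at its end, in the units of the state.
- telemetry.get_state(): the state, without advancing time (a new reading comes with each control period).
- imaging.read_camera(name): name is "scene" or "top"; returns the picture (420x560x3 uint8, red, green, blue); there is no depth.
- imaging.camera_params(name): a dict with "camera_matrix" (3x3 intrinsics, pixels), "pose" (4x4, takes a point from camera to world coordinates). Camera axes: x right, y up, looking along -z (the intrinsics and any distortion apply to the point x, -y, -z); pixel columns grow to the right and rows downward; lengths in m; the calibration is good to about 2 mm. A picture is of the moment at which its call begins. camera_params takes no time and is no camera call.
- env.hand_in(): hands the job in; it is judged then, once.
The state is a dict: "clock": time; "joint_pos": joint angles; "qvel": joint speeds; "tau": joint torques, N m; "tcp_pos": TCP position; "orientation": TCP orientation; "wrist_force": force on the tool from outside, world axes, zero at the start; "ft_torque": the same for the moment, N m; "finger_gap": finger opening in m; "grip_force": force on a finger pad.
Only numpy, scipy, OpenCV 4.12 (cv2) and the standard library are available. Lean on these libraries where they do the work, as an engineer would, in place of code of your own. Each camera call takes 0.05 s, during which the arm holds its last target. There are 200 camera calls.

## Working session

There is one attempt and no reset: what is moved stays moved. The work goes in short steps, Python scripts to look and compute and a tool call to move; the robot and the scene stay as the last step left them, time stands still between calls to the robot, and variables do not carry over. Pictures are saved under pics/ and viewed, at most 14 in all, crops included, and the job is handed in when it is done.

Besides the shell and the picture viewer there is one more tool, called after "Emit:" in YAML: its name, and indented under it one key for each argument. step_arm: Moves the arm, as the interface text tells. Its arguments: {"type":"object","properties":{"moves":{"type":"array"},"grip_force":{"type":"number"}},"required":["moves"]}

```bash
mkdir -p pics; ls
python3 - <<'E'
from workcell import telemetry, imaging
import cv2, numpy as np
np.set_printoptions(precision=4,suppress=True)
s=telemetry.get_state(); print(s)
for n in("top","scene"):
    im=imaging.read_camera(n); cv2.imwrite(f"pics/{n}0.png",cv2.resize(im[:,:,::-1],(800,600),interpolation=cv2.INTER_CUBIC))
    cv2.imwrite(f"{n}_raw0.png",im[:,:,::-1])
    p=imaging.camera_params(n); print(n,p)
E
```

```text
pics
{'clock': 0.0, 'joint_pos': array([-1.2787,  0.314 ,  0.045 ,  1.3036,  0.    ,  1.4312]), 'qvel': array([-0.0003,  0.0007, -0.0001,  0.0021,  0.0005, -0.0003]), 'tau': array([ -0.0018, -48.0624,  29.8535,   0.0194,  -0.0002,   0.    ]), 'tcp_pos': array([ 0.2404, -0.5217,  0.2304]), 'orientation': array([-0.0009,  0.9768,  0.2142, -0.0001]), 'wrist_force': array([ 1.06  ,  0.0615, -0.2091]), 'ft_torque': array([-0.0237,  0.0157, -0.0404]), 'grip_force': 0.0, 'finger_gap': 0.08532475339554554}
top {'camera_matrix': array([[405.2479,   0.    , 279.5636],
       [  0.    , 405.2479, 206.2555],
       [  0.    ,   0.    ,   1.    ]]), 'pose': array([[-0.0002,  0.9954, -0.0961,  0.4335],
       [-0.9998,  0.0017,  0.02  ,  0.0048],
       [ 0.0201,  0.0961,  0.9952,  1.2108],
       [ 0.    ,  0.    ,  0.    ,  1.    ]])}
scene {'camera_matrix': array([[490.5809,   0.    , 288.8064],
       [  0.    , 490.5809, 204.9827],
       [  0.    ,   0.    ,   1.    ]]), 'pose': array([[ 0.3926, -0.7384,  0.5484,  1.297 ],
       [ 0.9197,  0.3115, -0.239 , -0.3271],
       [ 0.0057,  0.5982,  0.8013,  1.2148],
       [ 0.    ,  0.    ,  0.    ,  1.    ]])}
```

View pics/top0.png

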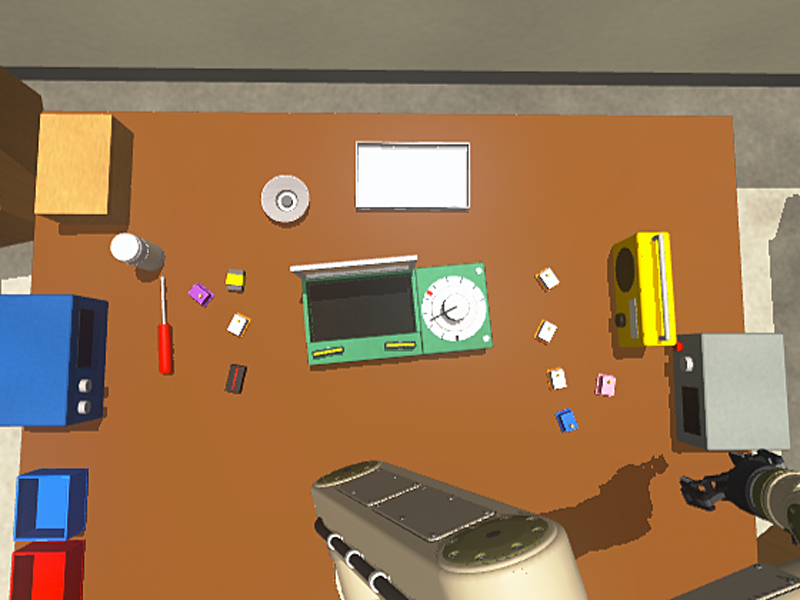

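View pics/scene0.png

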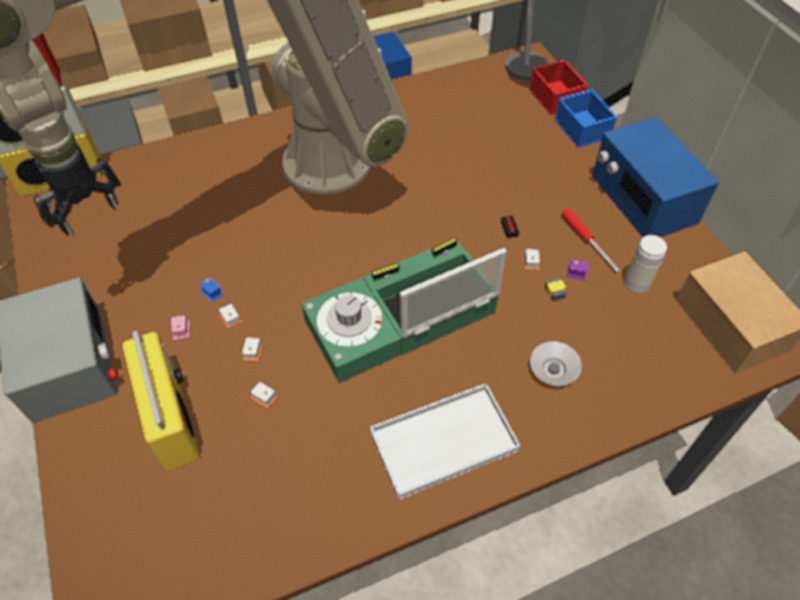

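Top view (800 px scale): modules at (547,279), (545,331), (557,379) on the right and (238,324) on the left. The stand has the knob at (455,308), the flag at about (430,293) and the buttons at (327,352) and (400,345). I'll enlarge these.

Run:
```python
import cv2, numpy as np
im=cv2.imread("top_raw0.png")
def c(x0,y0,w,h,s): return cv2.resize(im[y0:y0+h,x0:x0+w],None,fx=s,fy=s,interpolation=cv2.INTER_CUBIC)
# stand crop 200..350 x175..260  scale5 ; 
a=c(200,175,150,85,5)          #750x425
cv2.imwrite("pics/stand.png",a)
b=c(365,180,50,100,6); d=c(145,180,50,100,6)
cv2.imwrite("pics/mods.png",np.hstack([b,d]))
```

```text
(no output)
```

View pics/stand.png

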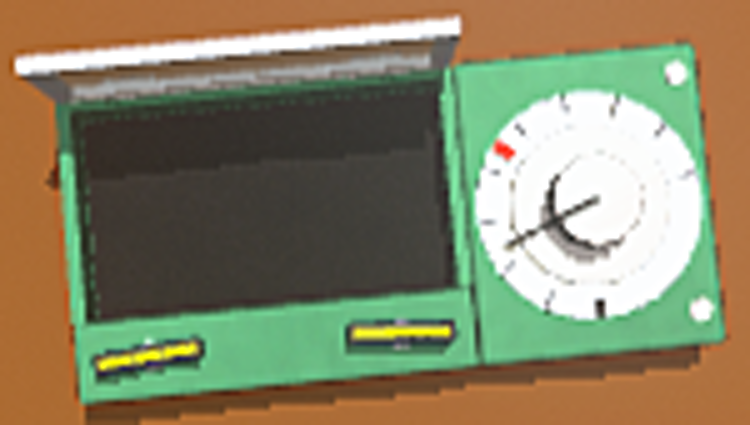

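View pics/mods.png

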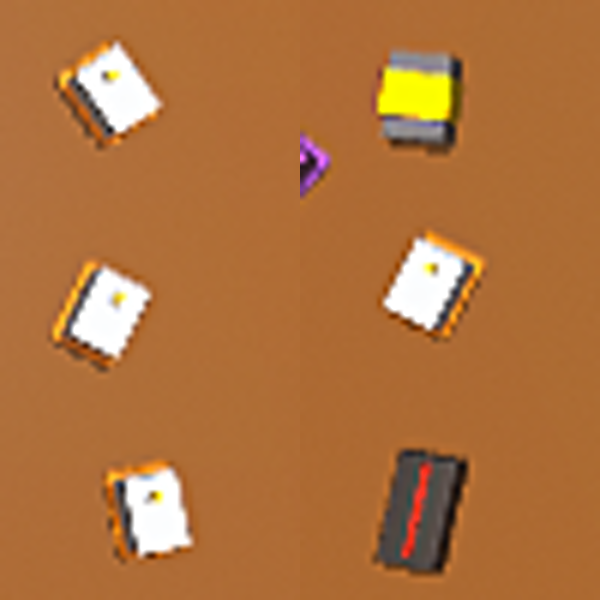

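The crops show all four modules upright, with the spindle visible on each. Stand crop: corners (690,43), (723,338), (83,402), scale disc centre about (588,205), pointer end (508,246), zero mark (600,308), flag (505,151), and button line centres (148,356) and (402,332).

```bash
cat > h.py <<'E'
import numpy as np, cv2
from workcell import telemetry, imaging
from scipy.spatial.transform import Rotation as R
np.set_printoptions(precision=4,suppress=True)
def back(n,uv,z):
    p=imaging.camera_params(n);K=p["camera_matrix"];T=p["pose"]
    d=np.array([(uv[0]-K[0,2])/K[0,0],-(uv[1]-K[1,2])/K[1,1],-1.]);d=T[:3,:3]@d
    return T[:3,3]+d*(z-T[2,3])/d[2]
def proj(n,P):
    p=imaging.camera_params(n);K=p["camera_matrix"];T=p["pose"]
    q=T[:3,:3].T@(np.array(P)-T[:3,3]);return np.array([K[0,2]+K[0,0]*q[0]/-q[2],K[1,2]-K[1,1]*q[1]/-q[2]])
def modules(im,wins,n="top"):
    out=[]
    for (x0,y0,w,h) in wins:
        s=8;c=cv2.resize(im[y0:y0+h,x0:x0+w],None,fx=s,fy=s,interpolation=cv2.INTER_CUBIC)
        m=((c.min(2)>150)).astype(np.uint8); m=cv2.morphologyEx(m,cv2.MORPH_CLOSE,np.ones((15,15)))
        k,l,st,_=cv2.connectedComponentsWithStats(m)
        i=1+np.argmax(st[1:,4]); ct=cv2.findContours((l==i).astype(np.uint8),0,1)[0][0][:,0]
        P=np.array([back(n,(q+.5)/s-.5+[x0,y0],.026)[:2] for q in ct],np.float32)*1000
        (c0,sz,a)=cv2.minAreaRect(P)
        if sz[0]<sz[1]: a+=90; sz=sz[::-1]
        out.append((*c0,(a+90)%180-90,*sz))
    return np.array(out)
def tool(pos,yaw=None,rv=None):
    """tool-frame shift(mm) & turn to reach tcp pos; yaw=world angle of finger closing line (tool y), tool down"""
    s=telemetry.get_state(); w=s["orientation"]; R0=R.from_quat(w,scalar_first=True)
    d=R0.inv().apply(np.array(pos)-s["tcp_pos"])*1000
    t=None
    if yaw is not None:
        best=None
        for k in(0,np.pi):
            y=np.array([np.cos(yaw+k),np.sin(yaw+k),0]);z=np.array([0,0,-1.]);x=np.cross(y,z)
            r=(R0.inv()*R.from_matrix(np.c_[x,y,z])).as_rotvec()
            if best is None or np.linalg.norm(r)<np.linalg.norm(best): best=r
        t=best
    print("shift",d.round(1),"turn",t, "tcp",s["tcp_pos"],"F",s["wrist_force"],"q",s["joint_pos"],"gap",s["finger_gap"],s["clock"])
E
python3 - <<'E'
from h import *
im=cv2.imread("top_raw0.png")
print(modules(im,[(372,183,24,24),(370,219,24,26),(378,252,24,24),(155,215,24,24)]))
f=lambda x,y:((x+.5)/5-.5+200,(y+.5)/5-.5+175)
P={}
for n,x,y,z in[("fr",690,43,.068),("nr",723,338,.068),("nl",83,402,.068),("bl",148,356,.0915),("br",402,332,.0915),("knob",588,205,.070),("ktop",600,195,.116),("ptr",508,246,.076),("zero",600,308,.07),("flag",505,151,.07),("coverL",15,65,.2),("coverR",462,25,.2)]:
    P[n]=back("top",f(x,y),z); print(n,P[n])
d=lambda a,b:(np.hypot(*(P[a]-P[b])[:2]),np.arctan2(*(P[a]-P[b])[:2][::-1]))
for a,b in[("fr","nr"),("nl","nr"),("bl","br"),("zero","knob"),("ptr","knob"),("flag","knob"),("ktop","knob"),("zero","ktop"),("ptr","ktop")]:print(a,b,d(a,b))
E
```

```text
[[ 583.6599 -328.5895   34.0059   37.9602   27.5804]
 [ 473.6151 -322.3171  -27.9008   37.9553   27.4194]
 [ 376.948  -342.5552   10.3457   38.5273   27.5238]
 [ 487.3504  313.1804  -26.0143   37.8177   27.413 ]]
fr [ 0.6103 -0.184   0.068 ]
nr [ 0.4424 -0.2003  0.068 ]
nl [0.4068 0.1589 0.068 ]
bl [0.4324 0.1205 0.0915]
br [ 0.4455 -0.0188  0.0915]
knob [ 0.5173 -0.1245  0.07  ]
ktop [ 0.5194 -0.1259  0.116 ]
ptr [ 0.4937 -0.0787  0.076 ]
zero [ 0.4592 -0.1308  0.07  ]
flag [ 0.5479 -0.0777  0.07  ]
coverL [0.5778 0.1776 0.2   ]
coverR [ 0.5987 -0.0469  0.2   ]
fr nr (np.float64(0.16873651877330306), np.float64(0.09677946747887016))
nl nr (np.float64(0.36096313453967166), np.float64(1.6695315035494935))
bl br (np.float64(0.13998066329231737), np.float64(1.664639538122742))
zero knob (np.float64(0.05843962605093395), np.float64(-3.0346852213747226))
ptr knob (np.float64(0.051561740790176204), np.float64(2.045225403583199))
flag knob (np.float64(0.05595302334724662), np.float64(0.9919791834580889))
ktop knob (np.float64(0.00248206600534669), np.float64(-0.5819582795955314))
zero ktop (np.float64(0.06037631890681586), np.float64(-3.060820212542754))
ptr ktop (np.float64(0.05373646566369848), np.float64(2.067953586902857))
```

Run:
```python
from h import *
tool([.518,-.125,.20],-1.139); tool([.518,-.125,.087])
f=lambda x,y:((x+.5)/5-.5+200,(y+.5)/5-.5+175)
o=np.array([.5086,-.0125]);c,s=np.cos(.095),np.sin(.095);M=np.array([[c,s],[-s,c]])
for x,y in[(457,288),(88,322),(70,115),(443,75)]: 
    p=back("top",f(x,y),.068)[:2]; print(x,y,p,M@(p-o))
for p in [back("top",f(148,356),.0915),back("top",f(402,332),.0915),np.array([.518,-.125])]: print(M@(p[:2]-o))
```

```text
shift [ 418.1 -244.2   31. ] turn [-0.0016 -0.0002  0.    ] tcp [ 0.2405 -0.5218  0.2305] F [-0.0845  0.387  -0.042 ] q [-1.2786  0.3139  0.0451  1.3036  0.      1.4312] gap 0.08505206023996682 0.1
shift [ 418. -244.  144.] turn None tcp [ 0.2405 -0.5218  0.2305] F [-0.0845  0.387  -0.042 ] q [-1.2786  0.3139  0.0451  1.3036  0.      1.4312] gap 0.08505206023996682 0.1
457 288 [ 0.4705 -0.0503] [-0.0416 -0.034 ]
88 322 [0.4513 0.1567] [-0.041   0.1739]
70 115 [0.5681 0.1686] [0.0764 0.1746]
443 75 [ 0.5915 -0.0427] [ 0.0797 -0.0379]
[-0.0633  0.1397]
[-0.0634 -0.0003]
[-0.0013 -0.1129]
```

Emit:
step_arm:
  moves:
    - [[42,-24,0],[0,0,0],72]
    - [[80,-47,0],[0,0,0],72]
    - [[116,-68,0],[0,0,0],72]
    - [[152,-89,0],[0,0,0],72]
    - [[188,-110,0],[0,0,0],72]
    - [[224,-131,0],[0,0,0],72]
    - [[260,-152,0],[0,0,0],72]
    - [[296,-173,0],[0,0,0],72]

```text
clock: 0.77
tcp_pos: [0.4321, -0.2471, 0.2311]
orientation: [-0.0, 0.977, 0.214, -0.0]
wrist_force: [0.4, -1.3, -1.0]
finger_gap: 0.0721
grip_force: 0.0
```

Emit:
step_arm:
  moves:
    - [[36,-21,0],[0,0,0],72]
    - [[72,-42,0],[0,0,0],72]
    - [[108,-63,10],[0,0,0],72]
    - [[122,-71,31],[0,0,0],72]
    - [[122,-71,31],[0,0,0],72]
    - [[122,-71,31],[0,0,0],72]

```text
clock: 1.27
tcp_pos: [0.5119, -0.1321, 0.1988]
orientation: [-0.001, 0.976, 0.216, -0.002]
wrist_force: [-0.3, 0.3, -0.8]
finger_gap: 0.072
grip_force: 0.0
```

Run:
```python
from h import *
tool([.518,-.125,.087],-1.139)
im=imaging.read_camera("top"); cv2.imwrite("t1.png",im[:,:,::-1])
```

```text
shift [  8.8  -3.6 111.8] turn [-0.0023  0.0028  0.0027] tcp [ 0.5119 -0.1321  0.1988] F [-0.2986  0.3178 -0.7657] q [-0.4041  0.2388 -0.1343  1.2013 -0.0005  2.303 ] gap 0.07203905619560012 1.2667
```

Emit:
step_arm:
  moves:
    - [[0,0,0],[0,0,0],72]
    - [[0,0,0],[0,0,0],72]

```text
clock: 1.48
tcp_pos: [0.5126, -0.1348, 0.2012]
orientation: [0.001, 0.977, 0.213, 0.0]
wrist_force: [-0.2, -0.5, 0.2]
finger_gap: 0.072
grip_force: 0.0
```

Run:
```python
from h import *
tool([.518,-.125,.087],-1.139)
```

```text
shift [  8.9  -6.9 114.2] turn [ 0.0012 -0.0007 -0.0019] tcp [ 0.5126 -0.1348  0.2012] F [-0.2467 -0.5363  0.1581] q [-0.4085  0.2362 -0.1318  1.2015 -0.0003  2.3032] gap 0.07201470893767335 1.4833
```

Emit:
step_arm:
  moves:
    - [[9,-7,0],[0,0,0],72]
    - [[9,-7,30],[0,0,0],72]
    - [[9,-7,60],[0,0,0],72]
    - [[9,-7,90],[0,0,0],72]
    - [[9,-7,114],[0,0,0],72]
    - [[9,-7,114],[0,0,0],72]
    - [[9,-7,114],[0,0,0],72]

```text
clock: 2.07
tcp_pos: [0.5171, -0.1232, 0.0859]
orientation: [-0.001, 0.977, 0.214, -0.001]
wrist_force: [-0.2, 0.2, 0.3]
finger_gap: 0.0722
grip_force: 0.0
```

Emit:
step_arm:
  moves:
    - [[0,0,0],[0,0,0],45]
    - [[0,0,0],[0,0,0],45]
    - [[0,0,0],[0,0,0],45]
    - [[0,0,0],[0,0,0],45]
    - [[0,0,0],[0,0,0],45]
  grip_force: 25

```text
clock: 2.48
tcp_pos: [0.5199, -0.1249, 0.0889]
orientation: [0.002, 0.977, 0.214, 0.002]
wrist_force: [-0.3, -3.1, 6.3]
finger_gap: 0.0492
grip_force: 27.8
```

Run:
```python
from h import *
tool([.518,-.125,.087],-1.139)
```

```text
shift [-1.8 -0.8  1.9] turn [ 0.005  -0.0029 -0.0007] tcp [ 0.5199 -0.1249  0.0889] F [-0.2517 -3.0723  6.2916] q [-0.3852  0.3188 -0.3104  0.936  -0.0013  2.3252] gap 0.0491514054642394 2.4833
```

Emit:
step_arm:
  moves:
    - [[0,0,0],[0,0,-0.11],45]
    - [[0,0,0],[0,0,-0.22],45]
    - [[0,0,0],[0,0,-0.33],45]
    - [[0,0,0],[0,0,-0.44],45]
    - [[0,0,0],[0,0,-0.55],45]
    - [[0,0,0],[0,0,-0.66],45]
    - [[0,0,0],[0,0,-0.77],45]
    - [[0,0,0],[0,0,-0.88],45]

```text
clock: 3.15
tcp_pos: [0.5198, -0.1248, 0.0889]
orientation: [0.003, 0.791, 0.612, 0.001]
wrist_force: [-0.9, -1.8, 7.0]
finger_gap: 0.0493
grip_force: 27.9
```

Emit:
step_arm:
  moves:
    - [[0,0,0],[0,0,-0.1],45]
    - [[0,0,0],[0,0,-0.2],45]
    - [[0,0,0],[0,0,-0.28],45]
    - [[0,0,0],[0,0,-0.28],45]
    - [[0,0,0],[0,0,-0.28],45]

```text
clock: 3.57
tcp_pos: [0.5198, -0.1248, 0.0889]
orientation: [0.003, 0.7, 0.714, 0.0]
wrist_force: [-1.5, -3.5, 6.8]
finger_gap: 0.0491
grip_force: 27.9
```

Run:
```python
from h import *
tool([.518,-.125,.087],-1.139+1.185);print(telemetry.get_state()["ft_torque"])
```

```text
shift [-0.2 -1.8  1.8] turn [ 0.0044  0.0032 -0.0252] tcp [ 0.5198 -0.1248  0.0889] F [-1.5038 -3.5193  6.772 ] q [-0.3852  0.3187 -0.3106  0.9362 -0.0011  1.1648] gap 0.04912386917678489 3.5667
[-0.536   0.1222  0.1491]
```

Emit:
step_arm:
  moves:
    - [[0,0,0],[0,0,-0.04],45]
    - [[0,0,0],[0,0,-0.08],45]
    - [[0,0,0],[0,0,-0.1],45]
    - [[0,0,0],[0,0,-0.1],45]

```text
clock: 3.9
tcp_pos: [0.5196, -0.1235, 0.0888]
orientation: [0.002, 0.663, 0.748, 0.001]
wrist_force: [0.5, 0.8, 8.5]
finger_gap: 0.0493
grip_force: 28.1
```

Run:
```python
from h import *
tool([.518,-.125,.087],-1.139+1.185);print(telemetry.get_state()["ft_torque"])
```

```text
shift [-1.3 -1.7  1.8] turn [0.0043 0.0006 0.0741] tcp [ 0.5196 -0.1235  0.0888] F [0.5157 0.8039 8.4553] q [-0.3846  0.3185 -0.3109  0.9372  0.0014  1.0661] gap 0.04925834058424323 3.9
[ 0.3567  0.2892 -0.754 ]
```

Emit:
step_arm:
  moves:
    - [[0,0,0],[0,0,0],72]
    - [[0,0,0],[0,0,0],72]
    - [[0,0,0],[0,0,0],72]
    - [[0,0,-35],[0,0,0],72]
    - [[0,0,-70],[0,0,0],60]
    - [[0,0,-105],[0,0,0],60]
    - [[-30,-18,-115],[0,0,0.1],55]
    - [[-64,-35,-115],[0,0,0.2],52]

```text
clock: 4.57
tcp_pos: [0.493, -0.1911, 0.2055]
orientation: [0.003, 0.734, 0.679, 0.001]
wrist_force: [1.0, -0.7, -0.5]
finger_gap: 0.0522
grip_force: 0.0
```

Emit:
step_arm:
  moves:
    - [[-34,-16,0],[0,0,0.1],52]
    - [[-34,-16,0],[0,0,0.2],52]
    - [[-34,-16,0],[0,0,0.3],52]
    - [[-34,-16,0],[0,0,0.4],52]

```text
clock: 4.9
tcp_pos: [0.4716, -0.2246, 0.2012]
orientation: [-0.0, 0.856, 0.516, -0.0]
wrist_force: [-0.0, 0.2, 0.0]
finger_gap: 0.0522
grip_force: 0.0
```

Run:
```python
from h import *
im=imaging.read_camera("top")[:,:,::-1].copy(); cv2.imwrite("t2.png",im)
m=modules(im,[(372,183,24,24),(370,219,24,26),(378,252,24,24),(155,215,24,24)]);print(m)
tool([*m[1,:2]/1000,.12],np.radians(m[1,2]))
cv2.imwrite("pics/t2.png",cv2.resize(im[170:290,260:420],None,fx=5,fy=5,interpolation=cv2.INTER_CUBIC))
```

```text
[[ 577.4438 -330.8439   25.2221   54.1858   30.3569]
 [ 445.8372 -345.1229   -1.5684   19.759    15.0837]
 [ 380.981  -339.4698   89.9035   71.6713   68.9977]
 [ 487.2582  313.2247  -26.0151   37.6128   27.0773]]
shift [-118.9   33.9   81.1] turn [-0.0004 -0.0002 -0.4622] tcp [ 0.4718 -0.2243  0.2011] F [ 0.6009  0.1351 -0.2979] q [-0.5975  0.2232 -0.1487  1.1993  0.0001  1.4628] gap 0.05163260961703479 4.95
```

View pics/t2.png

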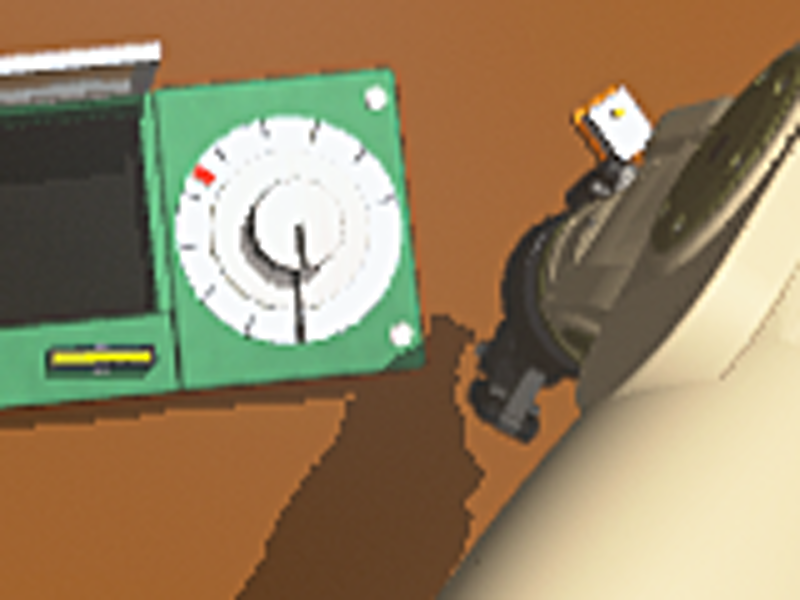

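The knob pointer now lies on the thick zero mark, at (300,335) in the crop. The arm hides the right-hand modules from the top camera, so I'll check for movement with the scene camera.

Run:
```python
from h import *
a=cv2.imread("scene_raw0.png"); b=imaging.read_camera("scene")[:,:,::-1].copy(); cv2.imwrite("s2.png",b)
W=[(172,263,24,26),(163,230,26,28),(149,208,24,26),(360,170,24,24)]
print(modules(a,W,"scene")); print(modules(b,W,"scene"))
tool([.4736,-.3223,.12],np.radians(-27.9))
tool([.4736,-.3223,.006],np.radians(-27.9))
```

```text
[[ 587.5546 -330.1945   34.6389   39.9325   29.8507]
 [ 478.5493 -323.4444  -27.2753   41.253    28.9418]
 [ 381.0257 -343.7609   10.6444   41.1966   29.135 ]
 [ 491.7623  311.1554  -25.9485   41.5103   28.7465]]
[[ 587.5467 -330.1852   34.2695   39.8388   29.9042]
 [ 478.5456 -323.3735  -26.9349   41.2386   29.0047]
 [ 381.0164 -343.7208   10.6444   41.1932   29.2171]
 [ 491.7524  311.1371  -25.8945   41.5197   28.8305]]
shift [-86.5  46.9  81.1] turn [-0.0004 -0.0001  0.007 ] tcp [ 0.472  -0.224   0.2012] F [-0.2593  1.0665  0.3151] q [-0.5968  0.2232 -0.1487  1.1994  0.      1.4539] gap 0.05191600537337996 5.0
shift [-86.5  46.9 195.1] turn [-0.0004 -0.0001  0.007 ] tcp [ 0.472  -0.224   0.2012] F [-0.2593  1.0665  0.3151] q [-0.5968  0.2232 -0.1487  1.1994  0.      1.4539] gap 0.05191600537337996 5.0
```

Emit:
step_arm:
  moves:
    - [[-34,18,0],[0,0,0],52]
    - [[-68,37,15],[0,0,0],52]
    - [[-86,47,45],[0,0,0],52]
    - [[-86,47,80],[0,0,0],52]
    - [[-86,47,115],[0,0,0],52]
    - [[-86,47,150],[0,0,0],52]
    - [[-86,47,160],[0,0,0],52]
    - [[-86,47,160],[0,0,0],52]

```text
clock: 5.67
tcp_pos: [0.4722, -0.3196, 0.0381]
orientation: [-0.003, 0.854, 0.52, -0.001]
wrist_force: [0.3, 0.1, 0.2]
finger_gap: 0.052
grip_force: 0.0
```

Run:
```python
from h import *
tool([.4736,-.3223,.006],np.radians(-27.9))
```

```text
shift [-1.8  2.8 32. ] turn [-0.0071 -0.0018  0.0102] tcp [ 0.4722 -0.3196  0.0381] F [0.3245 0.0593 0.1785] q [-0.7357  0.4389 -0.2684  0.8708 -0.0001  1.3118] gap 0.05198564187708889 5.6667
```

Emit:
step_arm:
  moves:
    - [[-1,1,20],[0,0,0],52]
    - [[-1,1,31],[0,0,0],52]
    - [[-1,1,31],[0,0,0],52]
    - [[-1,1,31],[0,0,0],30]
    - [[-1,1,31],[0,0,0],30]
    - [[-1,1,31],[0,0,0],30]
    - [[-1,1,31],[0,0,0],30]
    - [[-1,1,31],[0,0,0],30]
  grip_force: 40

```text
clock: 6.33
tcp_pos: [0.4757, -0.3238, 0.0119]
orientation: [0.001, 0.855, 0.519, 0.0]
wrist_force: [-1.0, -0.1, 5.9]
finger_gap: 0.0352
grip_force: 41.1
```

Emit:
step_arm:
  moves:
    - [[0,0,0],[0,0,0],30]
    - [[0,0,-30],[0,0,0],30]
    - [[0,0,-70],[0,0,0],30]
    - [[0,0,-110],[0,0,0],30]
    - [[0,0,-130],[0,0,0],30]
    - [[0,0,-130],[0,0,0],30]
    - [[0,0,-130],[0,0,0],30]

```text
clock: 6.92
tcp_pos: [0.4757, -0.3239, 0.1421]
orientation: [0.002, 0.855, 0.519, 0.001]
wrist_force: [0.4, 0.9, -1.2]
finger_gap: 0.0349
grip_force: 40.4
```

```bash
cat >> h.py <<'E'
O=np.array([.5086,-.0125]);YW=.095
def st(x,y):
    c,s=np.cos(YW),np.sin(YW); return O+[c*x-s*y,s*x+c*y]
def well(x,y): return st(.0185+x,.07+y)
E
python3 - <<'E'
from h import *
for y in(.075,.025,-.025,-.075): print(well(-.008,y))
tool([*well(-.008,-.075),.137],YW)
E
```

```text
[0.5053 0.1328]
[0.51   0.0831]
[0.5148 0.0333]
[ 0.5195 -0.0165]
shift [ 293.1 -102.8    4.4] turn [ 0.0034  0.0021 -0.5739] tcp [ 0.4757 -0.3239  0.1421] F [ 0.3671  0.8695 -1.2008] q [-0.7373  0.3512 -0.1223  1.0934 -0.0001  1.3125] gap 0.03490230966354381 6.9167
```

Emit:
step_arm:
  moves:
    - [[33,-11,-10],[0,0,-0.07],30]
    - [[66,-22,-12],[0,0,-0.14],30]
    - [[99,-34,-12],[0,0,-0.21],30]
    - [[132,-46,-12],[0,0,-0.29],30]
    - [[165,-58,-12],[0,0,-0.37],30]
    - [[198,-69,-12],[0,0,-0.45],30]
    - [[231,-81,-12],[0,0,-0.52],30]
    - [[262,-92,-12],[0,0,-0.58],30]

```text
clock: 7.58
tcp_pos: [0.5124, -0.046, 0.1503]
orientation: [-0.002, 0.669, 0.743, -0.001]
wrist_force: [0.2, -0.4, -0.1]
finger_gap: 0.0351
grip_force: 40.3
```

Emit:
step_arm:
  moves:
    - [[0,0,0],[0,0,0],30]
    - [[0,0,0],[0,0,0],30]

```text
clock: 7.75
tcp_pos: [0.5127, -0.0462, 0.1505]
orientation: [-0.001, 0.669, 0.743, -0.001]
wrist_force: [0.3, 0.6, -0.5]
finger_gap: 0.035
grip_force: 40.3
```

Run:
```python
from h import *
tool([*well(-.008,-.075),.034],YW)
```

```text
shift [ 28.8  10.3 116.5] turn [-0.0033 -0.0009  0.0094] tcp [ 0.5127 -0.0462  0.1505] F [ 0.2787  0.6012 -0.5003] q [-0.2458  0.24   -0.2551  1.0791 -0.0003  1.2206] gap 0.03502140174906532 7.75
```

Emit:
step_arm:
  moves:
    - [[15,5,0],[0,0,0.01],30]
    - [[29,10,0],[0,0,0.01],30]
    - [[29,10,20],[0,0,0.01],30]
    - [[29,10,50],[0,0,0.01],30]
    - [[29,10,80],[0,0,0.01],30]
    - [[29,10,100],[0,0,0.01],30]
    - [[29,10,100],[0,0,0.01],30]
    - [[29,10,100],[0,0,0.01],30]

```text
clock: 8.42
tcp_pos: [0.5191, -0.0191, 0.0507]
orientation: [-0.002, 0.675, 0.738, -0.001]
wrist_force: [-0.4, 1.0, -0.9]
finger_gap: 0.0347
grip_force: 40.3
```

Run:
```python
from h import *
tool([*well(-.008,-.075),.034],YW)
```

```text
shift [ 2.6  0.8 16.7] turn [-0.0045 -0.001  -0.006 ] tcp [ 0.5191 -0.0191  0.0507] F [-0.4355  0.9578 -0.943 ] q [-0.1913  0.3391 -0.3885  0.8478 -0.0003  1.2905] gap 0.03473727445457094 8.4167
```

Lower, release while opening to 50, then lift out.

Emit:
step_arm:
  moves:
    - [[2,0,9],[0,0,0],30]
    - [[2,0,18],[0,0,0],30]
    - [[2,0,18],[0,0,0],30]
    - [[2,0,18],[0,0,0],30]

```text
clock: 8.75
tcp_pos: [0.5207, -0.0164, 0.0343]
orientation: [0.0, 0.674, 0.739, -0.0]
wrist_force: [-0.4, 0.6, -0.7]
finger_gap: 0.0353
grip_force: 40.4
```

Emit:
step_arm:
  moves:
    - [[0,0,0],[0,0,0],50]
    - [[0,0,0],[0,0,0],50]
    - [[0,0,0],[0,0,0],50]
    - [[0,0,-35],[0,0,0],50]
    - [[0,0,-75],[0,0,0],50]
    - [[0,0,-115],[0,0,0],50]
    - [[0,0,-125],[0,0,0],50]

```text
clock: 9.33
tcp_pos: [0.5241, -0.0169, 0.166]
orientation: [0.004, 0.674, 0.739, 0.003]
wrist_force: [0.9, -0.5, 0.3]
finger_gap: 0.0502
grip_force: 0.0
```

Run:
```python
from h import *
im=imaging.read_camera("top")[:,:,::-1].copy(); cv2.imwrite("t3.png",im)
m=modules(im,[(372,183,24,24),(370,219,24,26),(378,252,24,24),(155,215,24,24)]);print(m)
tool([.5837,-.3286,.155],np.radians(34.))
tool([.377,-.3425,.155],np.radians(10.3))
```

```text
Traceback (most recent call last):
  File "h.py", line 18, in modules
    i=1+np.argmax(st[1:,4]); ct=cv2.findContours((l==i).astype(np.uint8),0,1)[0][0][:,0]
        ~~~~~~~~~^^^^^^^^^^
ValueError: attempt to get argmax of an empty sequence
```

Run:
```python
from h import *
im=cv2.imread("t3.png")
m=modules(im,[(372,183,24,24),(378,252,24,24),(155,215,24,24)]);print(m)
tool([.5837,-.3286,.155],np.radians(34.))
```

```text
[[ 583.6111 -328.5965   34.6029   37.3906   27.2408]
 [ 376.9334 -342.4814   10.3455   37.8209   27.2257]
 [ 487.235   313.3138  -26.0079   37.4958   26.8789]]
shift [-315.7   30.5   12. ] turn [ 0.0093  0.0055 -0.5022] tcp [ 0.5244 -0.0169  0.1657] F [0.666  0.3935 0.8501] q [-0.1853  0.2372 -0.2198  1.1031 -0.0001  1.2943] gap 0.05032022959273023 9.3833
```

Emit:
step_arm:
  moves:
    - [[-34,3,0],[0,0,-0.06],50]
    - [[-68,6,0],[0,0,-0.12],50]
    - [[-104,9,0],[0,0,-0.18],50]
    - [[-140,13,0],[0,0,-0.25],50]
    - [[-176,17,0],[0,0,-0.32],50]
    - [[-212,20,0],[0,0,-0.38],50]
    - [[-248,24,0],[0,0,-0.44],50]
    - [[-284,27,0],[0,0,-0.5],50]

```text
clock: 10.05
tcp_pos: [0.5733, -0.2983, 0.1584]
orientation: [-0.0, 0.469, 0.883, 0.0]
wrist_force: [0.9, -0.7, 0.4]
finger_gap: 0.0501
grip_force: 0.0
```

Emit:
step_arm:
  moves:
    - [[0,0,0],[0,0,0],50]
    - [[0,0,0],[0,0,0],50]

```text
clock: 10.22
tcp_pos: [0.573, -0.2987, 0.1577]
orientation: [-0.001, 0.472, 0.882, 0.0]
wrist_force: [-0.7, 1.0, 0.2]
finger_gap: 0.05
grip_force: 0.0
```

Run:
```python
from h import *
tool([.5837,-.3286,.040],np.radians(34.3))
```

```text
shift [-31.   -7.6 117.6] turn [-0.0005 -0.0012 -0.0112] tcp [ 0.573  -0.2987  0.1577] F [-0.7407  0.9673  0.1538] q [-0.6047  0.4802  0.1141  1.206  -0.      0.3786] gap 0.04998111231168189 10.2167
```

Emit:
step_arm:
  moves:
    - [[-31,-8,0],[0,0,-0.01],52]
    - [[-31,-8,30],[0,0,-0.01],52]
    - [[-31,-8,65],[0,0,-0.01],52]
    - [[-31,-8,100],[0,0,-0.01],52]
    - [[-31,-8,115],[0,0,-0.01],52]
    - [[-31,-8,115],[0,0,-0.01],52]
    - [[-31,-8,115],[0,0,-0.01],52]

```text
clock: 10.8
tcp_pos: [0.5832, -0.325, 0.0433]
orientation: [-0.002, 0.466, 0.885, 0.0]
wrist_force: [1.0, -0.2, 0.2]
finger_gap: 0.0522
grip_force: 0.0
```

Run:
```python
from h import *
tool([.5837,-.3286,.007],np.radians(34.3))
```

```text
shift [-3.3 -1.6 36.3] turn [-0.001  -0.003   0.0033] tcp [ 0.5832 -0.325   0.0433] F [ 1.0279 -0.2107  0.2232] q [-0.6286  0.5967  0.0161  0.9934  0.0001  0.3403] gap 0.05220102448143 10.8
```

Emit:
step_arm:
  moves:
    - [[-2,-1,20],[0,0,0],52]
    - [[-2,-1,36],[0,0,0],52]
    - [[-2,-1,36],[0,0,0],52]
    - [[-2,-1,36],[0,0,0],30]
    - [[-2,-1,36],[0,0,0],30]
    - [[-2,-1,36],[0,0,0],30]
    - [[-2,-1,36],[0,0,0],30]
    - [[-2,-1,36],[0,0,0],30]

```text
clock: 11.47
tcp_pos: [0.5856, -0.3298, 0.0104]
orientation: [0.002, 0.466, 0.885, -0.0]
wrist_force: [-0.6, 0.8, 7.0]
finger_gap: 0.0346
grip_force: 41.7
```

Emit:
step_arm:
  moves:
    - [[0,0,0],[0,0,0],30]
    - [[0,0,-30],[0,0,0],30]
    - [[0,0,-70],[0,0,0],30]
    - [[0,0,-110],[0,0,0],30]
    - [[0,0,-145],[0,0,0],30]
    - [[0,0,-145],[0,0,0],30]

```text
clock: 11.97
tcp_pos: [0.588, -0.3317, 0.163]
orientation: [0.007, 0.466, 0.885, -0.001]
wrist_force: [1.1, -1.1, 0.4]
finger_gap: 0.035
grip_force: 40.9
```

Run:
```python
from h import *
tool([*well(-.008,-.025),.155],YW)
```

```text
shift [342.5 146.    4. ] turn [0.0079 0.012  0.506 ] tcp [ 0.588  -0.3317  0.163 ] F [ 1.1081 -1.1212  0.3744] q [-0.6324  0.5218  0.1943  1.2291 -0.0001  0.3374] gap 0.03502749544491849 11.9667
```

Emit:
step_arm:
  moves:
    - [[35,5,0],[0,0,0.05],30]
    - [[70,10,0],[0,0,0.1],30]
    - [[106,15,0],[0,0,0.15],30]
    - [[142,20,0],[0,0,0.2],30]
    - [[177,26,0],[0,0,0.26],30]
    - [[206,46,0],[0,0,0.32],30]
    - [[235,67,0],[0,0,0.38],30]
    - [[264,88,0],[0,0,0.44],30]

```text
clock: 12.63
tcp_pos: [0.5071, -0.0603, 0.1537]
orientation: [0.0, 0.649, 0.76, 0.0]
wrist_force: [0.6, 0.4, -0.5]
finger_gap: 0.035
grip_force: 40.9
```

Emit:
step_arm:
  moves:
    - [[0,0,0],[0,0,0],30]
    - [[0,0,0],[0,0,0],30]

```text
clock: 12.8
tcp_pos: [0.5075, -0.0599, 0.1536]
orientation: [0.0, 0.646, 0.763, -0.0]
wrist_force: [-0.1, -0.9, -0.2]
finger_gap: 0.0352
grip_force: 40.9
```

Run:
```python
from h import *
tool([*well(-.008,-.025),.155],YW)
```

```text
shift [90.8 22.5 -1.4] turn [0.0004 0.0005 0.0702] tcp [ 0.5075 -0.0599  0.1536] F [-0.0759 -0.8626 -0.2182] q [-0.2745  0.2279 -0.2629  1.0794 -0.0003  1.1311] gap 0.035191910741044656 12.8
```

Emit:
step_arm:
  moves:
    - [[31,8,0],[0,0,0.03],30]
    - [[62,15,0],[0,0,0.06],30]
    - [[91,22,0],[0,0,0.07],30]
    - [[91,22,20],[0,0,0.07],30]
    - [[91,22,55],[0,0,0.07],30]
    - [[91,22,90],[0,0,0.07],30]
    - [[91,22,100],[0,0,0.07],30]
    - [[91,22,100],[0,0,0.07],30]

```text
clock: 13.47
tcp_pos: [0.5122, 0.0309, 0.0505]
orientation: [-0.003, 0.675, 0.738, -0.002]
wrist_force: [-0.5, 0.2, -0.5]
finger_gap: 0.0352
grip_force: 40.8
```

Run:
```python
from h import *
tool([*well(-.008,-.025),.034],YW)
```

```text
shift [ 2.1  2.9 16.4] turn [-0.0065 -0.0009 -0.0051] tcp [0.5122 0.0309 0.0505] F [-0.4538  0.1936 -0.5058] q [-0.0961  0.3302 -0.4024  0.8448 -0.0004  1.3848] gap 0.03519475342915572 13.4667
```

Emit:
step_arm:
  moves:
    - [[2,1,9],[0,0,0],30]
    - [[2,1,18],[0,0,0],30]
    - [[2,1,18],[0,0,0],30]
    - [[2,1,18],[0,0,0],30]

```text
clock: 13.8
tcp_pos: [0.5161, 0.0335, 0.0358]
orientation: [0.0, 0.674, 0.738, 0.0]
wrist_force: [-0.3, -0.2, -1.1]
finger_gap: 0.0351
grip_force: 40.9
```

Emit:
step_arm:
  moves:
    - [[0,0,0],[0,0,0],50]
    - [[0,0,0],[0,0,0],50]
    - [[0,0,0],[0,0,0],50]
    - [[0,0,-35],[0,0,0],50]
    - [[0,0,-75],[0,0,0],50]
    - [[0,0,-115],[0,0,0],50]
    - [[0,0,-125],[0,0,0],50]

```text
clock: 14.38
tcp_pos: [0.519, 0.0336, 0.1671]
orientation: [0.004, 0.674, 0.739, 0.003]
wrist_force: [0.8, -1.0, 0.1]
finger_gap: 0.0494
grip_force: 0.0
```

Run:
```python
from h import *
im=imaging.read_camera("top")[:,:,::-1].copy(); cv2.imwrite("t4.png",im)
m=modules(im,[(378,252,24,24),(155,215,24,24)]);print(m)
tool([*m[0,:2]/1000,.16],np.radians(m[0,2]))
```

```text
[[ 376.9249 -342.4756   10.0566   37.8056   27.1377]
 [ 487.171   313.3339  -25.6815   37.4884   26.8519]]
shift [-361.5 -176.1    5.6] turn [ 0.0105  0.0025 -0.0843] tcp [0.5193 0.0336 0.1667] F [2.3555 0.2217 1.2483] q [-0.0897  0.2285 -0.2285  1.103  -0.0001  1.3898] gap 0.050037028126329375 14.4333
```

Emit:
step_arm:
  moves:
    - [[-33,-16,0],[0,0,-0.02],50]
    - [[-66,-32,0],[0,0,-0.03],50]
    - [[-99,-48,0],[0,0,-0.04],50]
    - [[-132,-64,0],[0,0,-0.05],50]
    - [[-165,-80,0],[0,0,-0.06],50]
    - [[-198,-96,0],[0,0,-0.07],50]
    - [[-231,-112,0],[0,0,-0.08],50]
    - [[-264,-128,0],[0,0,-0.08],50]

```text
clock: 15.1
tcp_pos: [0.411, -0.242, 0.1598]
orientation: [-0.0, 0.644, 0.765, 0.0]
wrist_force: [1.0, -0.1, 0.0]
finger_gap: 0.0499
grip_force: 0.0
```

Emit:
step_arm:
  moves:
    - [[-33,-16,0],[0,0,0],52]
    - [[-66,-32,0],[0,0,0],52]
    - [[-92,-45,0],[0,0,0],52]
    - [[-92,-45,0],[0,0,0],52]

```text
clock: 15.43
tcp_pos: [0.3822, -0.3441, 0.1597]
orientation: [0.001, 0.646, 0.763, -0.001]
wrist_force: [0.7, -0.2, -0.6]
finger_gap: 0.0523
grip_force: 0.0
```

Emit:
step_arm:
  moves:
    - [[0,0,0],[0,0,0],52]
    - [[0,0,0],[0,0,0],52]

```text
clock: 15.6
tcp_pos: [0.383, -0.3383, 0.1596]
orientation: [-0.001, 0.644, 0.765, 0.0]
wrist_force: [-1.5, 0.6, -0.4]
finger_gap: 0.0524
grip_force: 0.0
```

Run:
```python
from h import *
tool([.377,-.3425,.040],np.radians(10.1))
```

```text
shift [ -3.3  -6.6 119.6] turn [-0.0005 -0.0016 -0.0057] tcp [ 0.383  -0.3383  0.1596] F [-1.5145  0.6316 -0.3804] q [-0.8809  0.2256 -0.2504  1.0964  0.0003  0.5193] gap 0.052404347257868605 15.6
```

Emit:
step_arm:
  moves:
    - [[-3,-6,30],[0,0,0],52]
    - [[-3,-6,65],[0,0,0],52]
    - [[-3,-6,100],[0,0,0],52]
    - [[-3,-6,115],[0,0,0],52]
    - [[-3,-6,115],[0,0,0],52]
    - [[-3,-6,115],[0,0,0],52]

```text
clock: 16.1
tcp_pos: [0.378, -0.341, 0.0448]
orientation: [-0.001, 0.643, 0.766, 0.0]
wrist_force: [0.1, 0.3, 0.7]
finger_gap: 0.052
grip_force: 0.0
```

Run:
```python
from h import *
im=imaging.read_camera("scene")[:,:,::-1].copy()
print(modules(im,[(149,208,24,26)],"scene"))
tool([.377,-.3425,.007],np.radians(10.1))
```

```text
[[ 385.3338 -352.7947   14.6275   35.3998   10.7453]]
shift [ 0.1 -1.8 39. ] turn [ 0.0003  0.0003 -0.0035] tcp [ 0.3787 -0.3423  0.046 ] F [ 0.0624 -0.1277 -0.1481] q [-0.8923  0.3258 -0.4219  0.8227  0.0001  0.5057] gap 0.05185597917970521 16.15
```

Emit:
step_arm:
  moves:
    - [[0,-1,20],[0,0,0],52]
    - [[0,-1,38],[0,0,0],52]
    - [[0,-1,38],[0,0,0],52]
    - [[0,-1,38],[0,0,0],30]
    - [[0,-1,38],[0,0,0],30]
    - [[0,-1,38],[0,0,0],30]
    - [[0,-1,38],[0,0,0],30]
    - [[0,-1,38],[0,0,0],30]

```text
clock: 16.82
tcp_pos: [0.3781, -0.3443, 0.009]
orientation: [0.002, 0.644, 0.765, -0.0]
wrist_force: [0.3, 1.1, 6.3]
finger_gap: 0.0348
grip_force: 41.3
```

Emit:
step_arm:
  moves:
    - [[0,0,0],[0,0,0],30]
    - [[0,0,-30],[0,0,0],30]
    - [[0,0,-70],[0,0,0],30]
    - [[0,0,-110],[0,0,0],30]
    - [[0,0,-145],[0,0,0],30]
    - [[0,0,-145],[0,0,0],30]

```text
clock: 17.32
tcp_pos: [0.3799, -0.3468, 0.1603]
orientation: [0.006, 0.644, 0.765, -0.001]
wrist_force: [-0.1, -0.6, -1.0]
finger_gap: 0.0348
grip_force: 40.5
```

Run:
```python
from h import *
tool([*well(-.008,.025),.155],YW)
```

```text
shift [401.5 201.3   2. ] turn [0.0067 0.0112 0.076 ] tcp [ 0.3799 -0.3468  0.1603] F [-0.0787 -0.5659 -0.9793] q [-0.8959  0.2196 -0.2565  1.0816 -0.      0.5039] gap 0.034818238055112395 17.3167
```

Emit:
step_arm:
  moves:
    - [[33,16,0],[0,0,0.01],30]
    - [[66,33,0],[0,0,0.02],30]
    - [[99,49,0],[0,0,0.03],30]
    - [[132,66,0],[0,0,0.04],30]
    - [[165,83,0],[0,0,0.05],30]
    - [[198,99,0],[0,0,0.06],30]
    - [[231,116,0],[0,0,0.07],30]
    - [[264,132,0],[0,0,0.07],30]

```text
clock: 17.98
tcp_pos: [0.4624, -0.0589, 0.1524]
orientation: [0.0, 0.671, 0.742, 0.0]
wrist_force: [-0.1, -0.8, -0.8]
finger_gap: 0.0354
grip_force: 40.4
```

Emit:
step_arm:
  moves:
    - [[33,16,0],[0,0,0],30]
    - [[66,33,0],[0,0,0],30]
    - [[99,49,0],[0,0,0],30]
    - [[120,60,0],[0,0,0],30]
    - [[120,60,0],[0,0,0],30]
    - [[120,60,0],[0,0,0],30]

```text
clock: 18.48
tcp_pos: [0.5098, 0.0659, 0.152]
orientation: [0.0, 0.669, 0.743, -0.0]
wrist_force: [-0.5, 0.2, -0.3]
finger_gap: 0.0351
grip_force: 40.4
```

Run:
```python
from h import *
tool([*well(-.008,.025),.155],YW)
```

```text
shift [17.   2.1 -3. ] turn [-0.0004  0.0004  0.0089] tcp [0.5098 0.0659 0.152 ] F [-0.4747  0.2093 -0.3234] q [-0.0274  0.2352 -0.2575  1.0784 -0.0004  1.4395] gap 0.03514566313248056 18.4833
```

Emit:
step_arm:
  moves:
    - [[17,2,0],[0,0,0.01],30]
    - [[17,2,30],[0,0,0.01],30]
    - [[17,2,65],[0,0,0.01],30]
    - [[17,2,100],[0,0,0.01],30]
    - [[17,2,100],[0,0,0.01],30]
    - [[17,2,100],[0,0,0.01],30]

```text
clock: 18.98
tcp_pos: [0.5076, 0.0808, 0.051]
orientation: [-0.002, 0.675, 0.738, -0.002]
wrist_force: [0.2, 0.7, -0.6]
finger_gap: 0.0351
grip_force: 40.5
```

Run:
```python
from h import *
tool([*well(-.008,.025),.034],YW)
```

```text
shift [ 2.   2.7 17. ] turn [-0.0053 -0.0002 -0.0057] tcp [0.5076 0.0808 0.051 ] F [ 0.2331  0.6728 -0.5697] q [ 0.0018  0.3302 -0.4007  0.8452 -0.0003  1.4832] gap 0.0351380970805687 18.9833
```

Emit:
step_arm:
  moves:
    - [[2,1,10],[0,0,0],30]
    - [[2,1,19],[0,0,0],30]
    - [[2,1,19],[0,0,0],30]
    - [[2,1,19],[0,0,0],30]

```text
clock: 19.32
tcp_pos: [0.5113, 0.0839, 0.0338]
orientation: [0.0, 0.674, 0.738, 0.0]
wrist_force: [0.3, -0.7, -0.1]
finger_gap: 0.035
grip_force: 40.5
```

Emit:
step_arm:
  moves:
    - [[0,0,0],[0,0,0],50]
    - [[0,0,0],[0,0,0],50]
    - [[0,0,0],[0,0,0],50]
    - [[0,0,-35],[0,0,0],50]
    - [[0,0,-75],[0,0,0],50]
    - [[0,0,-115],[0,0,0],50]
    - [[0,0,-125],[0,0,0],50]

```text
clock: 19.9
tcp_pos: [0.5142, 0.0842, 0.1649]
orientation: [0.004, 0.674, 0.739, 0.003]
wrist_force: [1.3, 0.2, 0.2]
finger_gap: 0.05
grip_force: 0.0
```

Run:
```python
from h import *
im=imaging.read_camera("top")[:,:,::-1].copy(); cv2.imwrite("t5.png",im)
m=modules(im,[(155,215,24,24)]);print(m)
tool([*m[0,:2]/1000,.16],np.radians(m[0,2]))
```

```text
[[487.1916 313.2448 -25.9348  37.5174  27.0306]]
shift [230.6  -6.5   4.4] turn [ 0.0106 -0.0019  0.5439] tcp [0.5146 0.0842 0.1647] F [ 0.9281 -0.2517  1.023 ] q [ 0.0082  0.2319 -0.2294  1.0988 -0.0001  1.4877] gap 0.049832410190237215 19.95
```

Emit:
step_arm:
  moves:
    - [[35,-1,0],[0,0,0.09],50]
    - [[70,-2,0],[0,0,0.18],50]
    - [[105,-3,0],[0,0,0.27],50]
    - [[140,-4,0],[0,0,0.36],50]
    - [[175,-5,0],[0,0,0.45],50]
    - [[210,-6,0],[0,0,0.54],52]
    - [[230,-7,0],[0,0,0.54],52]
    - [[230,-7,0],[0,0,0.54],52]

```text
clock: 20.62
tcp_pos: [0.4818, 0.3162, 0.1573]
orientation: [-0.001, 0.845, 0.534, -0.0]
wrist_force: [0.6, -0.5, 0.3]
finger_gap: 0.0519
grip_force: 0.0
```

Emit:
step_arm:
  moves:
    - [[0,0,0],[0,0,0],52]
    - [[0,0,0],[0,0,0],52]

```text
clock: 20.78
tcp_pos: [0.4826, 0.3118, 0.1576]
orientation: [0.0, 0.847, 0.532, -0.001]
wrist_force: [-0.2, 0.3, 0.3]
finger_gap: 0.052
grip_force: 0.0
```

Run:
```python
from h import *
tool([.4872,.3133,.040],np.radians(-25.9))
```

```text
shift [  3.4   3.5 117.5] turn [-0.0004  0.0013  0.0033] tcp [0.4826 0.3118 0.1576] F [-0.2268  0.323   0.2573] q [ 0.4342  0.3445 -0.0927  1.135  -0.0005  2.4538] gap 0.05199917632700646 20.7833
```

Emit:
step_arm:
  moves:
    - [[3,3,30],[0,0,0],52]
    - [[3,3,65],[0,0,0],52]
    - [[3,3,100],[0,0,0],52]
    - [[3,3,115],[0,0,0],52]
    - [[3,3,115],[0,0,0],52]
    - [[3,3,115],[0,0,0],52]

```text
clock: 21.28
tcp_pos: [0.4866, 0.3122, 0.0426]
orientation: [-0.0, 0.847, 0.531, -0.001]
wrist_force: [0.1, 0.4, -0.2]
finger_gap: 0.052
grip_force: 0.0
```

Run:
```python
from h import *
tool([.4872,.3133,.007],np.radians(-25.9))
```

```text
shift [ 1.3  0.1 35.6] turn [-0.0014  0.0021  0.0011] tcp [0.4866 0.3122 0.0426] F [ 0.0754  0.3816 -0.1753] q [ 0.4317  0.444  -0.247   0.8823 -0.0003  2.4534] gap 0.05201620956357948 21.2833
```

Emit:
step_arm:
  moves:
    - [[1,0,20],[0,0,0],52]
    - [[1,0,35],[0,0,0],52]
    - [[1,0,35],[0,0,0],52]
    - [[1,0,35],[0,0,0],30]
    - [[1,0,35],[0,0,0],30]
    - [[1,0,35],[0,0,0],30]
    - [[1,0,35],[0,0,0],30]
    - [[1,0,35],[0,0,0],30]

```text
clock: 21.95
tcp_pos: [0.4889, 0.3152, 0.0102]
orientation: [0.0, 0.847, 0.532, 0.002]
wrist_force: [-0.6, -1.3, 6.4]
finger_gap: 0.0348
grip_force: 41.2
```

Emit:
step_arm:
  moves:
    - [[0,0,0],[0,0,0],30]
    - [[0,0,-30],[0,0,0],30]
    - [[0,0,-70],[0,0,0],30]
    - [[0,0,-110],[0,0,0],30]
    - [[0,0,-145],[0,0,0],30]
    - [[0,0,-145],[0,0,0],30]

```text
clock: 22.45
tcp_pos: [0.4915, 0.3168, 0.1619]
orientation: [0.001, 0.847, 0.532, 0.007]
wrist_force: [1.6, 0.2, -0.5]
finger_gap: 0.0348
grip_force: 40.5
```

Run:
```python
from h import *
tool([*well(-.008,.075),.155],YW)
```

```text
shift [-159.8   92.2    6. ] turn [ 0.0111 -0.0078 -0.5437] tcp [0.4915 0.3168 0.1619] F [ 1.5636  0.1706 -0.4531] q [ 0.4353  0.3489 -0.0754  1.1331 -0.      2.4548] gap 0.03477439297643952 22.45
```

Emit:
step_arm:
  moves:
    - [[-27,16,0],[0,0,-0.09],30]
    - [[-54,31,0],[0,0,-0.18],30]
    - [[-82,47,0],[0,0,-0.27],30]
    - [[-110,63,0],[0,0,-0.36],30]
    - [[-138,79,0],[0,0,-0.45],30]
    - [[-160,92,0],[0,0,-0.54],30]
    - [[-160,92,0],[0,0,-0.54],30]
    - [[-160,92,0],[0,0,-0.54],30]

```text
clock: 23.12
tcp_pos: [0.5011, 0.1295, 0.1535]
orientation: [0.0, 0.676, 0.737, 0.0]
wrist_force: [-1.2, 0.2, -0.9]
finger_gap: 0.035
grip_force: 40.4
```

Run:
```python
from h import *
tool([*well(-.008,.075),.155],YW)
```

```text
shift [ 3.   4.5 -1.5] turn [ 0.0005 -0.0002 -0.0077] tcp [0.5011 0.1295 0.1535] F [-1.1767  0.2119 -0.8957] q [ 0.0976  0.24   -0.2474  1.083   0.0002  1.5811] gap 0.03501663357861934 23.1167
```

Emit:
step_arm:
  moves:
    - [[2,4,0],[0,0,0],30]
    - [[2,4,30],[0,0,0],30]
    - [[2,4,65],[0,0,0],30]
    - [[2,4,100],[0,0,0],30]
    - [[2,4,112],[0,0,0],30]
    - [[2,4,120],[0,0,0],30]
    - [[2,4,120],[0,0,0],30]
    - [[2,4,120],[0,0,0],30]

```text
clock: 23.78
tcp_pos: [0.5053, 0.134, 0.0337]
orientation: [0.0, 0.674, 0.739, 0.0]
wrist_force: [0.1, -0.6, -0.5]
finger_gap: 0.0351
grip_force: 40.7
```

Emit:
step_arm:
  moves:
    - [[0,0,0],[0,0,0],50]
    - [[0,0,0],[0,0,0],50]
    - [[0,0,0],[0,0,0],50]
    - [[0,0,-35],[0,0,0],50]
    - [[0,0,-75],[0,0,0],50]
    - [[0,0,-115],[0,0,0],50]
    - [[-35,0,-130],[0,0,0],50]
    - [[-70,0,-150],[0,0,0],50]

```text
clock: 24.45
tcp_pos: [0.512, 0.0639, 0.1862]
orientation: [0.002, 0.673, 0.74, 0.001]
wrist_force: [1.0, -0.6, -0.6]
finger_gap: 0.0498
grip_force: 0.0
```

Emit:
step_arm:
  moves:
    - [[35,-35,0],[0,0,0],0]
    - [[70,-35,-10],[0,0,0],0]
    - [[105,-35,-30],[0,0,0],0]
    - [[140,0,-60],[0,0,0],0]
    - [[175,0,-90],[0,0,0],0]
    - [[175,0,-90],[0,0,0],0]

```text
clock: 24.95
tcp_pos: [0.4969, 0.2407, 0.2773]
orientation: [0.001, 0.674, 0.739, 0.003]
wrist_force: [-0.1, 0.5, 0.3]
finger_gap: -0.0002
grip_force: 0.0
```

Run:
```python
from h import *
im=imaging.read_camera("top")[:,:,::-1].copy(); cv2.imwrite("t6.png",im)
b=imaging.read_camera("scene")[:,:,::-1].copy(); cv2.imwrite("s6.png",b)
r=lambda i,x,y,w,h,s:cv2.resize(i[y:y+h,x:x+w],None,fx=s,fy=s,interpolation=cv2.INTER_CUBIC)
cv2.imwrite("pics/t6.png",np.vstack([r(im,200,170,200,80,4),r(b,200,150,200,70,4)]))
tool([.5,.1,.2])
```

```text
shift [-139.9  -10.4   76.2] turn None tcp [0.4968 0.2401 0.2765] F [-0.0411 -0.5785 -0.7549] q [0.3046 0.2538 0.0754 1.3859 0.0003 1.7814] gap 1.5274181752024953e-05 25.05
```

View pics/t6.png

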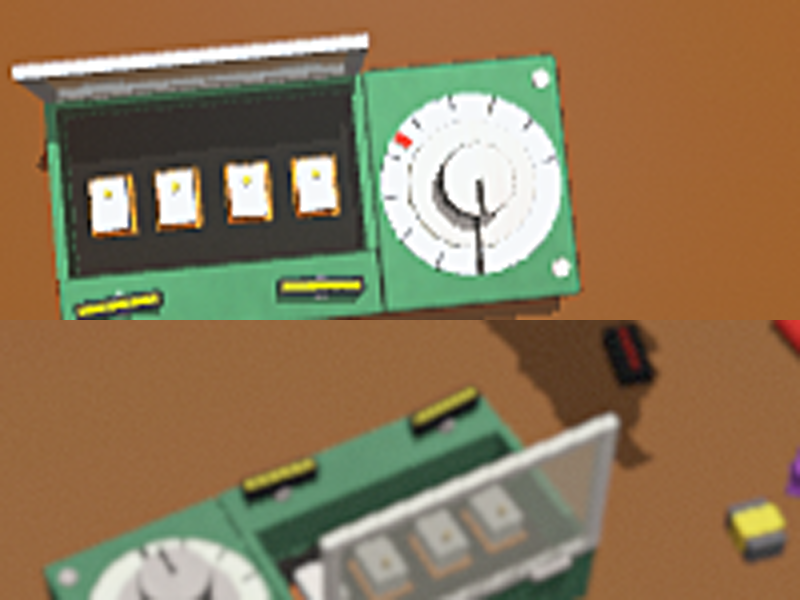

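All four modules stand upright in the well and the knob is at zero. Next I'll push the cover from behind.

Run:
```python
from h import *
f=lambda x,y:((x+.5)/5-.5+200,(y+.5)/5-.5+175)
c,s=np.cos(YW),np.sin(YW);M=np.array([[c,s],[-s,c]])
for x,y in[(15,65),(462,25)]: print(M@(back("top",f(x,y),.207)[:2]-O))
tool([*st(.1465,.07),.27],YW)
```

```text
[0.0858 0.1816]
[ 0.0854 -0.0423]
shift [-182.5  134.4    7. ] turn [ 0.0063 -0.0016 -0.001 ] tcp [0.4968 0.2401 0.2765] F [-0.0411 -0.5785 -0.7549] q [0.3046 0.2538 0.0754 1.3859 0.0003 1.7814] gap 1.5274181752024953e-05 25.05
```

Emit:
step_arm:
  moves:
    - [[-28,21,0],[0,0,0],0]
    - [[-56,42,0],[0,0,0],0]
    - [[-84,63,0],[0,0,0],0]
    - [[-112,84,0],[0,0,0],0]
    - [[-140,105,0],[0,0,0],0]
    - [[-168,126,0],[0,0,0],0]
    - [[-182,137,0],[0,0,0],0]
    - [[-182,137,0],[0,0,0],0]

```text
clock: 25.72
tcp_pos: [0.6497, 0.0639, 0.2713]
orientation: [0.0, 0.676, 0.737, -0.001]
wrist_force: [-1.2, 0.7, 0.0]
finger_gap: -0.0002
grip_force: 0.0
```

Run:
```python
from h import *
tool([*st(.1465,.07),.19],YW)
```

```text
shift [ 7.4 -1.2 81.3] turn [-0.0014  0.0013 -0.0096] tcp [0.6497 0.0639 0.2713] F [-1.2122  0.7008  0.0008] q [-0.0242  0.4717  0.3778  1.4781 -0.0014  1.4612] gap -0.0002014622302717596 25.7167
```

Emit:
step_arm:
  moves:
    - [[6,0,30],[0,0,0],0]
    - [[6,0,60],[0,0,0],0]
    - [[6,0,80],[0,0,0],0]
    - [[6,-10,80],[0,0,0],0]
    - [[6,-20,80],[0,0,0],0]
    - [[6,-25,80],[0,0,0],0]
    - [[6,-25,80],[0,0,0],0]

```text
clock: 26.3
tcp_pos: [0.6209, 0.0724, 0.1934]
orientation: [-0.0, 0.674, 0.738, -0.0]
wrist_force: [0.8, 0.3, -0.0]
finger_gap: -0.0002
grip_force: 0.0
```

Emit:
step_arm:
  moves:
    - [[0,-5,0],[0,0,0],0]
    - [[0,-10,0],[0,0,0],0]
    - [[0,-10,0],[0,0,0],0]

```text
clock: 26.55
tcp_pos: [0.612, 0.0716, 0.1937]
orientation: [0.0, 0.674, 0.739, -0.0]
wrist_force: [-1.0, 0.9, 0.6]
finger_gap: 0.0001
grip_force: 0.0
```

Emit:
step_arm:
  moves:
    - [[0,-5,0],[0,0,0],0]
    - [[0,-10,0],[0,0,0],0]
    - [[0,-10,0],[0,0,0],0]

```text
clock: 26.8
tcp_pos: [0.6023, 0.0706, 0.1935]
orientation: [0.0, 0.674, 0.739, 0.0]
wrist_force: [0.1, 0.2, 0.1]
finger_gap: 0.0001
grip_force: 0.0
```

```bash
cat >> h.py <<'E'
def instand(p):
    c,s=np.cos(YW),np.sin(YW); return np.array([[c,s],[-s,c]])@(np.array(p[:2])-O)
E
python3 - <<'E'
from h import *
s=telemetry.get_state(); print(instand(s["tcp_pos"]),s["tcp_pos"],s["wrist_force"])
E
```

```text
[0.1012 0.0739] [0.6023 0.0706 0.1935] [0.0844 0.208  0.0772]
```

Emit:
step_arm:
  moves:
    - [[0,-11,2],[0,0,0],0]
    - [[0,-22,4],[0,0,0],0]
    - [[0,-33,6],[0,0,0],0]
    - [[0,-44,10],[0,0,0],0]
    - [[0,-55,14],[0,0,0],0]
    - [[0,-66,20],[0,0,0],0]
    - [[0,-76,27],[0,0,0],0]
    - [[0,-76,27],[0,0,0],0]

```text
clock: 27.47
tcp_pos: [0.525, 0.0637, 0.1655]
orientation: [-0.001, 0.674, 0.739, -0.001]
wrist_force: [0.4, 0.4, 0.2]
finger_gap: 0.0001
grip_force: 0.0
```

Run:
```python
from h import *
s=telemetry.get_state(); print(instand(s["tcp_pos"]),s["tcp_pos"],s["wrist_force"])
b=imaging.read_camera("scene")[:,:,::-1].copy()
cv2.imwrite("pics/s7.png",cv2.resize(b[80:250,180:420],None,fx=3.3,fy=3.3,interpolation=cv2.INTER_CUBIC))
```

```text
[0.0236 0.0743] [0.525  0.0637 0.1655] [0.3823 0.3954 0.1637]
```

View pics/s7.png

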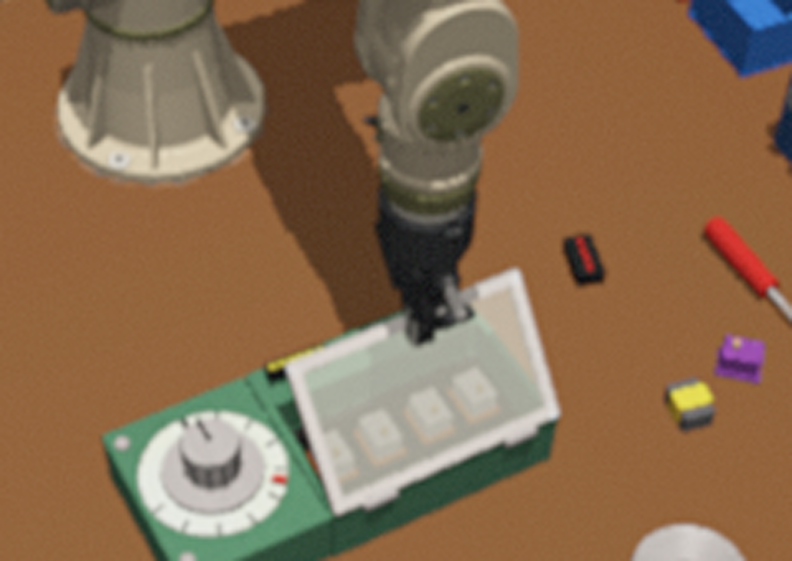

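The cover is following the fingertip and is about half shut, with the modules undisturbed.

Emit:
step_arm:
  moves:
    - [[0,-9,8],[0,0,0],0]
    - [[0,-17,16],[0,0,0],0]
    - [[0,-24,25],[0,0,0],0]
    - [[0,-31,35],[0,0,0],0]
    - [[0,-36,46],[0,0,0],0]
    - [[0,-41,57],[0,0,0],0]
    - [[0,-44,70],[0,0,0],0]
    - [[0,-46,81],[0,0,0],0]

```text
clock: 28.18
tcp_pos: [0.4821, 0.0595, 0.0853]
orientation: [0.001, 0.674, 0.739, 0.0]
wrist_force: [1.4, 0.1, 1.4]
finger_gap: -0.0
grip_force: 0.7
```

Emit:
step_arm:
  moves:
    - [[0,0,6],[0,0,0],0]
    - [[0,0,11],[0,0,0],0]
    - [[0,0,13],[0,0,0],0]
    - [[0,0,13],[0,0,0],0]

```text
clock: 28.52
tcp_pos: [0.4816, 0.0596, 0.0739]
orientation: [0.0, 0.674, 0.739, 0.0]
wrist_force: [-5.4, 0.4, 13.3]
finger_gap: -0.0004
grip_force: 6.6
```

Run:
```python
from h import *
s=telemetry.get_state(); print(instand(s["tcp_pos"]),s["tcp_pos"],s["wrist_force"])
```

```text
[-0.02    0.0743] [0.4816 0.0596 0.0739] [-5.365   0.3791 13.3278]
```

Emit:
step_arm:
  moves:
    - [[0,0,-20],[0,0,0],0]
    - [[0,0,-50],[0,0,0],20]
    - [[0,0,-60],[0,0,0],38]
    - [[0,0,-60],[0,0,0],38]

```text
clock: 28.85
tcp_pos: [0.4843, 0.0596, 0.1354]
orientation: [0.003, 0.674, 0.739, 0.002]
wrist_force: [0.8, -0.6, 0.4]
finger_gap: 0.0357
grip_force: 0.0
```

Run:
```python
from h import *
print(st(-.0633,.1397),st(-.0634,-.0003))
tool([*st(-.0633,.1397),.081],.155)
```

```text
[0.4323 0.1206] [ 0.4455 -0.0188]
shift [ 65.5 -46.5  54.1] turn [ 0.0065  0.001  -0.0639] tcp [0.4843 0.0596 0.1354] F [ 0.8453 -0.581   0.4022] q [-0.0423  0.1939 -0.3541  1.0162  0.0001  1.4373] gap 0.035693249424811495 28.85
```

Emit:
step_arm:
  moves:
    - [[25,-18,0],[0,0,-0.03],38]
    - [[50,-36,0],[0,0,-0.06],38]
    - [[66,-45,0],[0,0,-0.06],38]
    - [[66,-45,10],[0,0,-0.06],38]
    - [[66,-45,20],[0,0,-0.06],38]
    - [[66,-45,20],[0,0,-0.06],38]

```text
clock: 29.35
tcp_pos: [0.4286, 0.1215, 0.1099]
orientation: [-0.001, 0.651, 0.759, -0.001]
wrist_force: [0.2, -0.5, -0.7]
finger_gap: 0.0378
grip_force: 0.0
```

Run:
```python
from h import *
tool([*st(-.0633,.1397),.082],.155)
```

```text
shift [-1.5  3.6 27.9] turn [-0.0037 -0.0002 -0.003 ] tcp [0.4286 0.1215 0.1099] F [ 0.1536 -0.5456 -0.6912] q [ 0.0957  0.1469 -0.481   0.9467 -0.0001  1.5145] gap 0.03784100129536838 29.35
```

Emit:
step_arm:
  moves:
    - [[-1,3,14],[0,0,0],38]
    - [[-1,3,28],[0,0,0],38]
    - [[-1,3,28],[0,0,0],38]
    - [[-1,3,28],[0,0,0],38]

```text
clock: 29.68
tcp_pos: [0.4327, 0.1205, 0.0836]
orientation: [-0.001, 0.652, 0.758, -0.001]
wrist_force: [-0.0, 0.5, -0.1]
finger_gap: 0.0379
grip_force: 0.0
```

Emit:
step_arm:
  moves:
    - [[0,0,0],[0,0,0],8]
    - [[0,0,0],[0,0,0],8]
    - [[0,0,0],[0,0,0],8]
    - [[0,0,0],[0,0,0],8]
    - [[0,0,0],[0,0,0],8]
  grip_force: 25

```text
clock: 30.1
tcp_pos: [0.4343, 0.1207, 0.0851]
orientation: [0.001, 0.652, 0.758, 0.001]
wrist_force: [0.1, -0.3, 4.1]
finger_gap: 0.0112
grip_force: 27.0
```

Run:
```python
from h import *
tool([*st(-.0633,.1397),.082],.155)
```

```text
shift [ 0.2 -2.   3.1] turn [ 0.0018  0.0004 -0.0041] tcp [0.4343 0.1207 0.0851] F [ 0.1459 -0.2774  4.0846] q [ 0.0928  0.1776 -0.5123  0.879  -0.0003  1.5126] gap 0.011248172297651151 30.1
```

Emit:
step_arm:
  moves:
    - [[0,0,0],[0,0,-0.11],8]
    - [[0,0,0],[0,0,-0.22],8]
    - [[0,0,0],[0,0,-0.33],8]
    - [[0,0,0],[0,0,-0.44],8]
    - [[0,0,0],[0,0,-0.55],8]
    - [[0,0,0],[0,0,-0.66],8]
    - [[0,0,0],[0,0,-0.77],8]
    - [[0,0,0],[0,0,-0.88],8]

```text
clock: 30.77
tcp_pos: [0.4346, 0.1209, 0.085]
orientation: [0.001, 0.264, 0.964, 0.0]
wrist_force: [0.8, 0.8, 3.0]
finger_gap: 0.011
grip_force: 26.9
```

Emit:
step_arm:
  moves:
    - [[0,0,0],[0,0,-0.11],8]
    - [[0,0,0],[0,0,-0.22],8]
    - [[0,0,0],[0,0,-0.33],8]
    - [[0,0,0],[0,0,-0.44],8]
    - [[0,0,0],[0,0,-0.55],8]
    - [[0,0,0],[0,0,-0.63],8]
    - [[0,0,0],[0,0,-0.63],8]
    - [[0,0,0],[0,0,-0.63],8]

```text
clock: 31.43
tcp_pos: [0.4347, 0.1211, 0.085]
orientation: [0.001, -0.044, 0.999, 0.0]
wrist_force: [1.3, 2.3, 6.1]
finger_gap: 0.011
grip_force: 27.1
```

Run:
```python
from h import *
tool([*st(-.0633,.1397),.082],YW+1.5708);print(telemetry.get_state()["ft_torque"])
```

```text
shift [ 2.4 -0.3  3. ] turn [ 0.0006  0.0024 -0.0068] tcp [0.4347 0.1211 0.085 ] F [1.278  2.325  6.0974] q [ 0.093   0.1779 -0.5121  0.8784  0.0006  0.0049] gap 0.010962820956085292 31.4333
[ 0.4209 -0.2601  0.0601]
```

Emit:
step_arm:
  moves:
    - [[0,0,0],[0,0,0],38]
    - [[0,0,0],[0,0,0],38]
    - [[0,0,0],[0,0,0],38]
    - [[0,0,-25],[0,0,0],38]
    - [[0,0,-40],[0,0,0],38]
    - [[0,-25,-40],[0,0,0.12],38]
    - [[0,-55,-40],[0,0,0.24],38]
    - [[0,-85,-40],[0,0,0.36],38]

```text
clock: 32.1
tcp_pos: [0.4409, 0.0355, 0.1243]
orientation: [-0.0, 0.137, 0.991, -0.0]
wrist_force: [0.4, 0.5, -0.4]
finger_gap: 0.0379
grip_force: 0.0
```

Emit:
step_arm:
  moves:
    - [[0,0,0],[0,0,0.12],38]
    - [[0,0,0],[0,0,0.24],38]
    - [[0,0,0],[0,0,0.36],38]
    - [[0,0,0],[0,0,0.48],38]
    - [[0,0,0],[0,0,0.6],38]
    - [[0,0,0],[0,0,0.72],38]
    - [[0,0,0],[0,0,0.84],38]
    - [[0,0,0],[0,0,0.96],38]

```text
clock: 32.77
tcp_pos: [0.4405, 0.0359, 0.1238]
orientation: [-0.001, 0.58, 0.815, -0.001]
wrist_force: [0.4, 0.0, 0.7]
finger_gap: 0.038
grip_force: 0.0
```

Run:
```python
from h import *
tool([.4475,-.0186,.11],.02)
im=imaging.read_camera("top")[:,:,::-1].copy(); cv2.imwrite("t8.png",im)
cv2.imwrite("pics/t8.png",cv2.resize(im[175:260,200:350],None,fx=5,fy=5,interpolation=cv2.INTER_CUBIC))
```

```text
shift [-53.8 -11.3  13.8] turn [-0.0015 -0.0001  0.3142] tcp [0.4405 0.0359 0.1238] F [0.4278 0.0221 0.6894] q [-0.1004  0.1255 -0.4685  0.9782 -0.0003  1.1363] gap 0.038030125551497006 32.7667
```

View pics/t8.png

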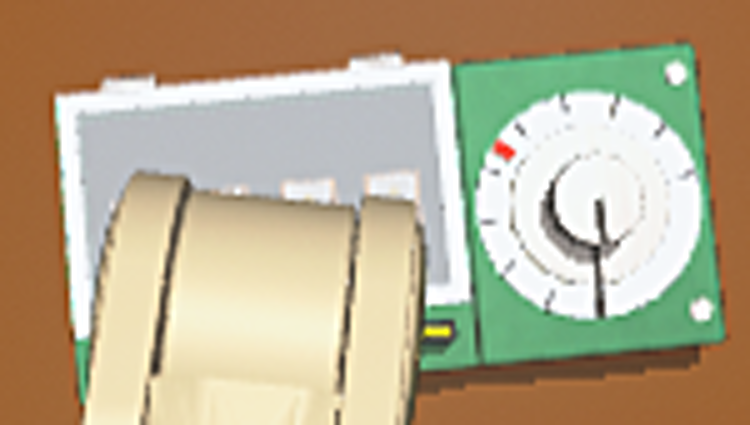

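The cover lies flat, the knob is still at zero, and the right button is unmoved at about (402,332). Now the right button.

Emit:
step_arm:
  moves:
    - [[-27,-6,0],[0,0,0.11],38]
    - [[-54,-11,0],[0,0,0.22],38]
    - [[-54,-11,0],[0,0,0.31],38]
    - [[-54,-11,10],[0,0,0.31],38]
    - [[-54,-11,14],[0,0,0.31],38]
    - [[-54,-11,14],[0,0,0.31],38]

```text
clock: 33.32
tcp_pos: [0.4476, -0.0184, 0.109]
orientation: [-0.001, 0.696, 0.718, -0.001]
wrist_force: [-0.8, 0.5, 0.5]
finger_gap: 0.0382
grip_force: 0.0
```

Run:
```python
from h import *
tool([.4470,-.0186,.083],.02)
```

```text
shift [-0.2 -0.5 26. ] turn [-0.0029 -0.0005  0.0124] tcp [ 0.4476 -0.0184  0.109 ] F [-0.8011  0.5162  0.5005] q [-0.2205  0.1516 -0.4776  0.9446 -0.0002  1.3179] gap 0.03818017793317356 33.3167
```

Emit:
step_arm:
  moves:
    - [[0,0,13],[0,0,0.01],38]
    - [[0,0,26],[0,0,0.01],38]
    - [[0,0,26],[0,0,0.01],38]
    - [[0,0,26],[0,0,0.01],8]
    - [[0,0,26],[0,0,0.01],8]
    - [[0,0,26],[0,0,0.01],8]
    - [[0,0,26],[0,0,0.01],8]
    - [[0,0,26],[0,0,0.01],8]

```text
clock: 33.98
tcp_pos: [0.4475, -0.0184, 0.0848]
orientation: [-0.001, 0.699, 0.715, -0.001]
wrist_force: [-4.7, 0.2, 5.4]
finger_gap: 0.0111
grip_force: 25.4
```

Emit:
step_arm:
  moves:
    - [[0,0,0],[0,0,-0.11],8]
    - [[0,0,0],[0,0,-0.22],8]
    - [[0,0,0],[0,0,-0.33],8]
    - [[0,0,0],[0,0,-0.44],8]
    - [[0,0,0],[0,0,-0.55],8]
    - [[0,0,0],[0,0,-0.66],8]
    - [[0,0,0],[0,0,-0.77],8]
    - [[0,0,0],[0,0,-0.88],8]

```text
clock: 34.65
tcp_pos: [0.4475, -0.0184, 0.0849]
orientation: [-0.001, 0.326, 0.945, -0.0]
wrist_force: [-4.5, 0.6, 3.6]
finger_gap: 0.0113
grip_force: 25.4
```

Emit:
step_arm:
  moves:
    - [[0,0,0],[0,0,-0.11],8]
    - [[0,0,0],[0,0,-0.22],8]
    - [[0,0,0],[0,0,-0.33],8]
    - [[0,0,0],[0,0,-0.44],8]
    - [[0,0,0],[0,0,-0.55],8]
    - [[0,0,0],[0,0,-0.66],8]
    - [[0,0,0],[0,0,-0.74],8]
    - [[0,0,0],[0,0,-0.74],8]

```text
clock: 35.32
tcp_pos: [0.4476, -0.0183, 0.0849]
orientation: [-0.001, -0.037, 0.999, -0.0]
wrist_force: [-5.1, 1.1, 4.2]
finger_gap: 0.011
grip_force: 25.4
```

Run:
```python
from h import *
tool([*st(-.0633,-.0003),.082],YW+1.5708);print(telemetry.get_state()["ft_torque"])
```

```text
shift [ 2.  -0.4  2.9] turn [ 0.0001 -0.0022 -0.0207] tcp [ 0.4476 -0.0183  0.0849] F [-5.1083  1.0956  4.1923] q [-0.22    0.1758 -0.5152  0.8818 -0.0006 -0.2943] gap 0.011039822441418783 35.3167
[-0.012   1.0778  0.0822]
```

Finish the last 0.02 rad, release, lift, and move clear to look.

Emit:
step_arm:
  moves:
    - [[0,0,0],[0,0,-0.02],8]
    - [[0,0,0],[0,0,-0.02],8]
    - [[0,0,0],[0,0,-0.02],38]
    - [[0,0,0],[0,0,-0.02],38]
    - [[0,0,0],[0,0,-0.02],38]
    - [[0,0,-30],[0,0,-0.02],38]
    - [[0,0,-70],[0,0,-0.02],38]
    - [[0,0,-100],[0,0,-0.02],60]

```text
clock: 35.98
tcp_pos: [0.4492, -0.0185, 0.1864]
orientation: [0.0, -0.045, 0.999, -0.0]
wrist_force: [1.4, -0.7, 0.4]
finger_gap: 0.0488
grip_force: 0.0
```

Emit:
step_arm:
  moves:
    - [[0,-38,0],[0,0,0.12],72]
    - [[0,-76,0],[0,0,0.24],72]
    - [[0,-114,0],[0,0,0.36],72]
    - [[0,-152,0],[0,0,0.48],72]
    - [[0,-190,0],[0,0,0.6],72]
    - [[0,-228,0],[0,0,0.72],72]
    - [[0,-228,0],[0,0,0.72],72]

```text
clock: 36.57
tcp_pos: [0.4709, -0.2525, 0.1844]
orientation: [0.002, 0.315, 0.949, -0.002]
wrist_force: [0.6, 0.3, -0.5]
finger_gap: 0.072
grip_force: 0.0
```

Run:
```python
from h import *
tool([.5197,-.1245,.2],.6)
im=imaging.read_camera("top")[:,:,::-1].copy(); cv2.imwrite("t9.png",im)
cv2.imwrite("pics/t9.png",cv2.resize(im[175:260,200:350],None,fx=5,fy=5,interpolation=cv2.INTER_CUBIC))
```

```text
shift [ 37.2 131.8 -16. ] turn [-0.001   0.005   0.3308] tcp [ 0.4709 -0.2525  0.1844] F [ 0.6372  0.2909 -0.5041] q [-0.6414  0.2496 -0.1561  1.1604 -0.0018 -0.0014] gap 0.07195337508286202 36.5667
```

View pics/t9.png

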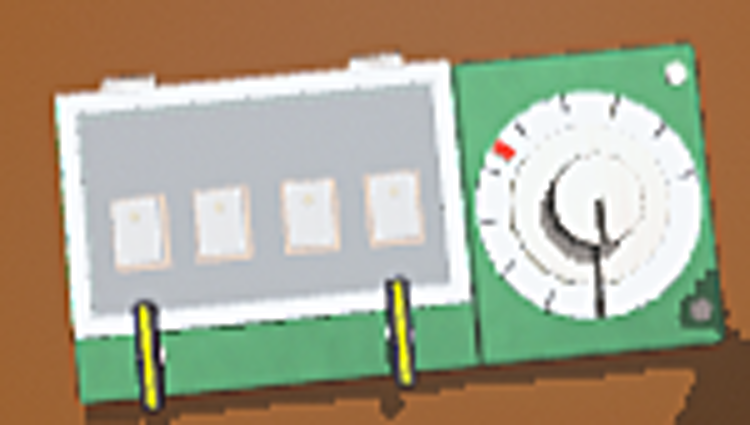

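Both buttons lie square across the cover's front edge, at (148,355) and (402,332), the cover is shut and the knob is at zero. Now I'll measure the flag angle.

Run:
```python
from h import *
im=cv2.imread("t9.png"); x0,y0,s=285,185,8
c=cv2.resize(im[y0:245,x0:350],None,fx=s,fy=s,interpolation=cv2.INTER_CUBIC).astype(int)
U=lambda q:(np.array(q)+.5)/s-.5+[x0,y0]
red=(c[:,:,2]-c[:,:,1]>90)&(c[:,:,1]<110)&(c[:,:,2]>170); red=red.astype(np.uint8)
k,l,stt,ce=cv2.connectedComponentsWithStats(red); print(stt[1:],ce[1:])
green=(c[:,:,1]-c[:,:,2]>40); m=(~green).astype(np.uint8)
m[:, :8]=0
m=cv2.morphologyEx(m,cv2.MORPH_OPEN,np.ones((41,41)))
k,l,st2,ce2=cv2.connectedComponentsWithStats(m); print(st2[1:])
i=l[160,160] if l[160,160] else 1
h=cv2.convexHull(cv2.findContours((l==i).astype(np.uint8),0,1)[0][0])
e=cv2.fitEllipse(h); print(e)
C=back("top",U(e[0]),.069); print("disc",C, "axes mm",np.array(e[1])/s*1.14/405.2)
for n,F in[("flag",ce[1+np.argmax(stt[1:,4])])]:
    F=back("top",U(F),.069); 
    for K in(C[:2],np.array([.5197,-.1245]),np.array([.5185,-.1245])):
        d=F[:2]-K; print(K,np.hypot(*d), YW-np.pi+2*np.pi-np.arctan2(d[1],d[0]))
```

```text
[[113 148  30  26 469]] [[126.2431 160.4051]]
[[     8      0     89     27   2207]
 [   431      0     89    480  31863]
 [    82     68    359    362 103155]
 [     8     97     67    310  16885]
 [   416    394     46     44   2018]]
((261.8609924316406, 248.3201141357422), (361.3675231933594, 367.0202941894531), 151.80352783203125)
disc [ 0.5174 -0.1249  0.069 ] axes mm [0.1271 0.1291]
[ 0.5174 -0.1249] 0.05713088135698073 2.2429507754552453
[ 0.5197 -0.1245] 0.055541360649111214 2.21152567714316
[ 0.5185 -0.1245] 0.05617357574655459 2.229786144575206
```

Emit:
step_arm:
  moves:
    - [[10,35,0],[0,0,0],72]
    - [[20,70,0],[0,0,0],72]
    - [[30,105,0],[0,0,0],72]
    - [[37,132,0],[0,0,0],72]
    - [[37,132,0],[0,0,0],72]
    - [[37,132,0],[0,0,0],72]

```text
clock: 37.12
tcp_pos: [0.5174, -0.1147, 0.1845]
orientation: [0.0, 0.307, 0.952, -0.0]
wrist_force: [-1.1, 0.4, 0.2]
finger_gap: 0.0721
grip_force: 0.0
```

Run:
```python
from h import *
tool([.519,-.1245,.087],.93)
```

```text
shift [-7.  -7.  97.5] turn [-0.      0.      0.0164] tcp [ 0.5174 -0.1147  0.1845] F [-1.1048  0.3736  0.1822] q [-0.3697  0.2452 -0.1618  1.1638 -0.      0.2547] gap 0.07208435191384861 37.1167
```

Emit:
step_arm:
  moves:
    - [[-7,-7,0],[0,0,0],72]
    - [[-7,-7,30],[0,0,0],72]
    - [[-7,-7,65],[0,0,0],72]
    - [[-7,-7,97],[0,0,0],72]
    - [[-7,-7,97],[0,0,0],72]
    - [[-7,-7,97],[0,0,0],72]

```text
clock: 37.62
tcp_pos: [0.517, -0.1277, 0.0862]
orientation: [-0.002, 0.31, 0.951, 0.0]
wrist_force: [1.1, -0.7, 0.3]
finger_gap: 0.0721
grip_force: 0.0
```

Emit:
step_arm:
  moves:
    - [[0,0,0],[0,0,0],45]
    - [[0,0,0],[0,0,0],45]
    - [[0,0,0],[0,0,0],45]
    - [[0,0,0],[0,0,0],45]
    - [[0,0,0],[0,0,0],45]

```text
clock: 38.03
tcp_pos: [0.5218, -0.1265, 0.0904]
orientation: [0.003, 0.309, 0.951, 0.002]
wrist_force: [2.4, 4.6, 1.4]
finger_gap: 0.0494
grip_force: 26.9
```

Run:
```python
from h import *
tool([.519,-.1245,.087],.93)
```

```text
shift [ 3.5 -0.   3.4] turn [0.0049 0.0051 0.012 ] tcp [ 0.5218 -0.1265  0.0904] F [2.4232 4.5875 1.3778] q [-0.3894  0.3204 -0.3038  0.9405  0.0035  0.2394] gap 0.049364981816555215 38.0333
```

Emit:
step_arm:
  moves:
    - [[0,0,0],[0,0,0],56]
    - [[3,0,2],[0,0,0],56]
    - [[3,0,2],[0,0,0],56]
    - [[3,0,2],[0,0,0],56]
    - [[3,0,2],[0,0,0],45]
    - [[3,0,2],[0,0,0],45]
    - [[3,0,2],[0,0,0],45]
    - [[3,0,2],[0,0,0],45]

```text
clock: 38.7
tcp_pos: [0.5179, -0.1237, 0.0865]
orientation: [0.001, 0.309, 0.951, 0.002]
wrist_force: [1.5, 6.3, 5.2]
finger_gap: 0.0494
grip_force: 26.2
```

Run:
```python
from h import *
tool([.519,-.1245,.087],.93)
```

```text
shift [-1.4 -0.  -0.5] turn [0.0047 0.0011 0.0123] tcp [ 0.5179 -0.1237  0.0865] F [1.4607 6.2829 5.1505] q [-0.3877  0.3192 -0.3164  0.933   0.0043  0.2409] gap 0.04939339025951273 38.7
```

Good centring. Turn clockwise (+z in the tool frame) by 2.2 rad first.

Emit:
step_arm:
  moves:
    - [[0,0,0],[0,0,0.11],45]
    - [[0,0,0],[0,0,0.22],45]
    - [[0,0,0],[0,0,0.33],45]
    - [[0,0,0],[0,0,0.44],45]
    - [[0,0,0],[0,0,0.55],45]
    - [[0,0,0],[0,0,0.66],45]
    - [[0,0,0],[0,0,0.77],45]
    - [[0,0,0],[0,0,0.88],45]

```text
clock: 39.37
tcp_pos: [0.5196, -0.1228, 0.0865]
orientation: [0.001, 0.686, 0.727, 0.004]
wrist_force: [8.3, 11.4, 1.8]
finger_gap: 0.0491
grip_force: 26.1
```

Emit:
step_arm:
  moves:
    - [[0,0,0],[0,0,0.11],45]
    - [[0,0,0],[0,0,0.22],45]
    - [[0,0,0],[0,0,0.33],45]
    - [[0,0,0],[0,0,0.44],45]
    - [[0,0,0],[0,0,0.55],45]
    - [[0,0,0],[0,0,0.66],45]
    - [[0,0,0],[0,0,0.77],45]
    - [[0,0,0],[0,0,0.88],45]

```text
clock: 40.03
tcp_pos: [0.5214, -0.1235, 0.0865]
orientation: [0.0, 0.931, 0.366, 0.005]
wrist_force: [12.0, 9.6, -2.8]
finger_gap: 0.0494
grip_force: 26.4
```

Emit:
step_arm:
  moves:
    - [[0,0,0],[0,0,0.11],45]
    - [[0,0,0],[0,0,0.22],45]
    - [[0,0,0],[0,0,0.33],45]
    - [[0,0,0],[0,0,0.43],45]
    - [[0,0,0],[0,0,0.43],45]
    - [[0,0,0],[0,0,0.43],45]

```text
clock: 40.53
tcp_pos: [0.5219, -0.1244, 0.0866]
orientation: [-0.0, 0.987, 0.161, 0.005]
wrist_force: [13.0, 7.5, -4.1]
finger_gap: 0.0493
grip_force: 26.8
```

Run:
```python
from h import *
tool([.519,-.1245,.087],.93-2.2)
im=imaging.read_camera("scene")[:,:,::-1].copy(); cv2.imwrite("s10.png",im)
im2=imaging.read_camera("top")[:,:,::-1].copy(); cv2.imwrite("t10.png",im2)
r=lambda i,x,y,w,h,s:cv2.resize(i[y:y+h,x:x+w],None,fx=s,fy=s,interpolation=cv2.INTER_CUBIC)
cv2.imwrite("pics/s10.png",np.hstack([r(im,210,195,65,65,6),r(im2,285,180,65,65,6)]))
```

```text
shift [-2.8 -0.8 -0.5] turn [ 0.0015 -0.0108  0.0225] tcp [ 0.5219 -0.1244  0.0866] F [12.9649  7.5108 -4.082 ] q [-0.3869  0.3208 -0.3139  0.9269  0.0058  2.4314] gap 0.04926535332265337 40.5333
```

View pics/s10.png

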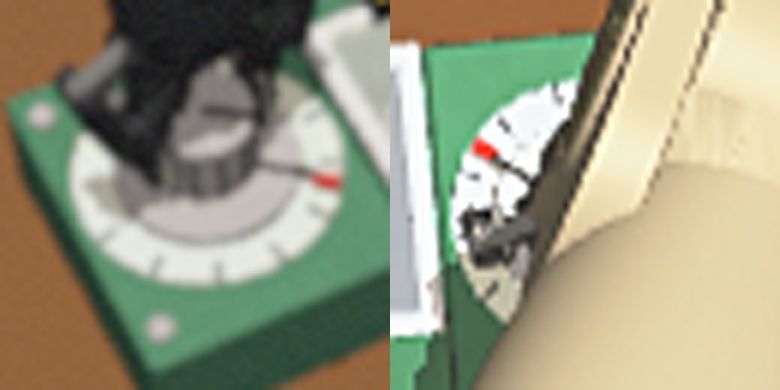

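Scene crop: the pointer (262,163)→(308,175) is almost on the flag at (327,182). I'll turn slightly further, release, back off and measure.

Emit:
step_arm:
  moves:
    - [[0,0,0],[0,0,0.03],45]
    - [[0,0,0],[0,0,0.035],45]
    - [[0,0,0],[0,0,0.035],45]
    - [[0,0,0],[0,0,0.035],72]
    - [[0,0,0],[0,0,0.035],72]
    - [[0,0,0],[0,0,0.035],72]
    - [[0,0,0],[0,0,0.035],72]

```text
clock: 41.22
tcp_pos: [0.5159, -0.1252, 0.0851]
orientation: [-0.0, 0.99, 0.143, -0.0]
wrist_force: [0.1, 0.1, 0.8]
finger_gap: 0.0718
grip_force: 0.0
```

Emit:
step_arm:
  moves:
    - [[0,0,-35],[0,0,0],72]
    - [[0,0,-75],[0,0,0],72]
    - [[0,0,-100],[0,0,0],72]
    - [[-40,0,-100],[0,0,0],72]
    - [[-76,20,-100],[0,0,0],72]
    - [[-110,45,-100],[0,0,0],72]
    - [[-110,80,-100],[0,0,0],72]
    - [[-110,80,-100],[0,0,0],72]

```text
clock: 41.88
tcp_pos: [0.4335, -0.2381, 0.1856]
orientation: [0.002, 0.99, 0.14, 0.001]
wrist_force: [0.9, -0.7, 0.4]
finger_gap: 0.0718
grip_force: 0.0
```

Run:
```python
from h import *
im=imaging.read_camera("scene")[:,:,::-1].copy(); cv2.imwrite("s11.png",im)
im2=imaging.read_camera("top")[:,:,::-1].copy(); cv2.imwrite("t11.png",im2)
r=lambda i,x,y,w,h,s:cv2.resize(i[y:y+h,x:x+w],None,fx=s,fy=s,interpolation=cv2.INTER_CUBIC)
cv2.imwrite("pics/s11.png",np.hstack([r(im,210,195,55,65,7),r(im2,290,185,55,65,7)]))
print(telemetry.get_state()["tcp_pos"])
```

```text
[ 0.4331 -0.2342  0.1852]
```

View pics/s11.png

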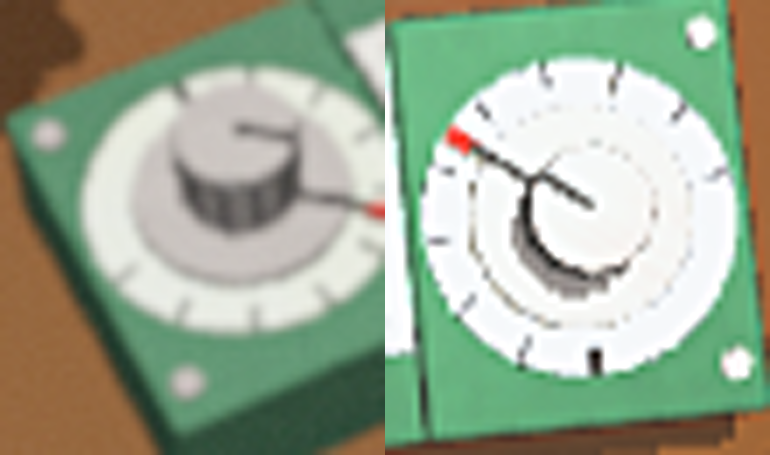

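The pointer meets the flag in both views. A numeric check of what is left:

Run:
```python
from h import *
C=np.array([.5174,-.1249]);s=8
for n,f,(x0,y0,w,h) in[("top","t11.png",(285,185,65,60)),("scene","s11.png",(205,195,70,65))]:
    im=cv2.imread(f); c=cv2.resize(im[y0:y0+h,x0:x0+w],None,fx=s,fy=s,interpolation=cv2.INTER_CUBIC).astype(int)
    red=(c[:,:,2]-c[:,:,1]>90)&(c[:,:,1]<110)&(c[:,:,2]>150)
    k,l,stt,ce=cv2.connectedComponentsWithStats(red.astype(np.uint8)); F=ce[1+np.argmax(stt[1:,4])]
    F=back(n,(F+.5)/s-.5+[x0,y0],.069)[:2]; dark=c.max(2)<110
    q=np.argwhere(dark)[:,::-1]; P=np.array([back(n,(p+.5)/s-.5+[x0,y0],.0765)[:2] for p in q])
    dF=F-C
    if n=="scene": dF=dF
    u=dF/np.hypot(*dF); d=P-C; a=d@u; b=d@[-u[1],u[0]]
    k=(a>.034)&(a<.053)&(abs(b)<.01); pf=np.polyfit(a[k],b[k],1)
    print(n,"F",F,np.hypot(*dF),"n",k.sum(),"lateral mm at 55:",np.polyval(pf,.055)*1e3,"mean angle",(b[k]/a[k]).mean(),"slope",pf[0])
```

```text
Traceback (most recent call last):
  File "h.py", line 6, in back
    p=imaging.camera_params(n);K=p["camera_matrix"];T=p["pose"]
ValueError: time passes only in moves, steps and waits
```

```bash
sed -i 's/imaging.camera_params(n)/cp(n)/' h.py; sed -i '4a import functools\ncp=functools.lru_cache(None)(lambda n: imaging.camera_params(n))' h.py
python3 - <<'E'
from h import *
C=np.array([.5174,-.1249]);s=8
for n,f,(x0,y0,w,h) in[("top","t11.png",(285,185,65,60)),("scene","s11.png",(205,195,70,65))]:
    im=cv2.imread(f); c=cv2.resize(im[y0:y0+h,x0:x0+w],None,fx=s,fy=s,interpolation=cv2.INTER_CUBIC).astype(int)
    red=(c[:,:,2]-c[:,:,1]>90)&(c[:,:,1]<110)&(c[:,:,2]>150)
    k,l,stt,ce=cv2.connectedComponentsWithStats(red.astype(np.uint8)); F=ce[1+np.argmax(stt[1:,4])]
    F=back(n,(F+.5)/s-.5+[x0,y0],.069)[:2]; dark=c.max(2)<110
    q=np.argwhere(dark)[:,::-1]; P=np.array([back(n,(p+.5)/s-.5+[x0,y0],.0765)[:2] for p in q])
    dF=F-C
    u=dF/np.hypot(*dF); d=P-C; a=d@u; b=d@[-u[1],u[0]]
    k=(a>.034)&(a<.053)&(abs(b)<.01); pf=np.polyfit(a[k],b[k],1)
    print(n,"F",F,np.hypot(*dF),"n",k.sum(),"lateral mm at 55:",np.polyval(pf,.055)*1e3,"mean",b[k].mean()*1e3,"slope",pf[0])
E
```

```text
top F [ 0.5486 -0.0768] 0.05733971978172751 n 228 lateral mm at 55: 0.9309506205282593 mean 0.04280260930801925 slope 0.07668929161657574Traceback (most recent call last):
  File "<stdin>", line 11, in <module>
    raise TypeError("expected non-empty vector for x")
TypeError: expected non-empty vector for x
```

Run:
```python
import cv2
im=cv2.imread("t11.png"); cv2.imwrite("pics/fin.png",cv2.resize(im[150:290,140:420],(800,400),interpolation=cv2.INTER_CUBIC))
```

```text
(no output)
```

View pics/fin.png

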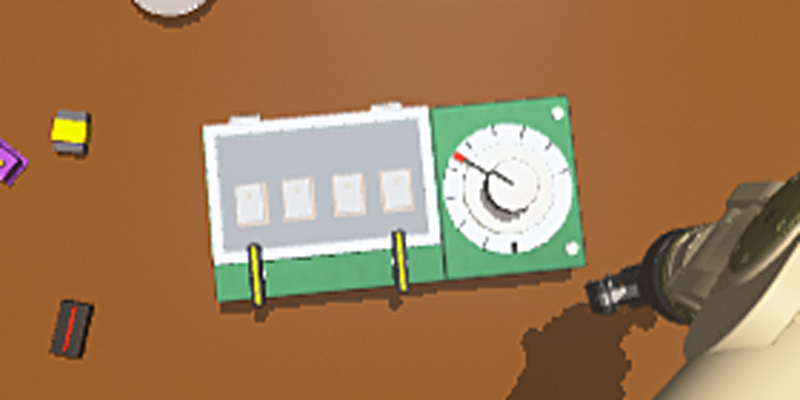

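The modules are upright under the shut cover, the buttons at (256,275) and (401,262) are square across it, and the pointer is on the flag at (460,157). The arm is clear.

```bash
python3 -c "
from workcell import env; print(env.hand_in())"
```

```text
the job is handed in; nothing more can be done
None
```

I handed the job in at about 42 s: knob zeroed first, four modules upright in the well, cover shut, both turnbuttons square across it, and the pointer on the flag to within about 0.02 rad by the last top picture.

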